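# Clamp a bearing with the ratchet clamp

### The job

The bearing lies loose in the bench clamp, and the clamp's ratchet is set to loosen. Flip the thumb tab on the ratchet head over to tighten, then work the handle back and forth until the jaw holds the bearing firmly in the V block, with its spring pad pushed in about half way and never squeezed solid. Move the jaw only with the handle, keep your hands off the bearing and its pad, and leave the screwdriver and the two bolts beside the clamp where they are.

Things in the scene. Friction and masses are not known exactly. Their poses are not given: they have to be found in the camera images.
- clamp: Grey ratchet clamp bolted to the bench: bed 228 x 104 x 16 mm (x -40 to +188), gearbox block 62 x 62 mm up to 62 mm. Origin on the bench under the upright ratchet axis; x points from the axis along the bed to the V block (to the robot's left, 0 to 0.45 rad towards the robot), z up. Bearing, pad and V block are low (below 60 mm); the handle reaches out to the robot's side (+y).
- ratchet_axis (a point): Point on the upright axis of the ratchet wheel, on the top plate of the steel ratchet head, 98 mm above the bench. The handle swings round it.
- ratchet_handle (a joint): Swing of the handle, rad, counterclockwise from above positive; 0 = middle of its swing; stops at -0.65 and +0.65; starts within +-0.5. Pawl on tighten: a counterclockwise swing (knob to the robot's right) drives the wheel and closes the jaw, 4 to 8 N at the knob; a clockwise swing only clicks back over the teeth, 1 to 3 N. On loosen it is the other way round.
- knob_top (a point): Centre of the top of the handle's black upright crank knob: 23 mm diameter, from 96 to 148 mm above the bench, 120 mm from the ratchet axis; it spins freely on its pin. The flat steel handle bar runs at 80 to 92 mm height from the knob to the head.
- pawl (a joint): Direction pawl, rad, counterclockwise from above positive: 0 = loosen (start), 0.76 = tighten; an over-centre spring snaps it away from the middle (0.38). With a tip riding on a tooth it may rest up to 0.27 short of either end. Its pivot is an upright pin in the head, 30 mm from the ratchet axis on the side away from the knob.
- tab_top (a point): Top centre of the pawl's dark upright thumb tab, 9 mm thick, 18 long, standing from 103 to 128.5 mm above the bench (head's top plate 98 mm), 33 mm from the pawl's pivot towards the ratchet axis. Seen from the knob towards the head it stands 12 mm left of the line knob-axis when set to loosen, 12 mm right when set to tighten; 2 to 4 N pushes it across.
- jaw (a joint): Advance of the sliding jaw (rack bar with a grey end plate) towards the V block, m; 0 at the start, 10 mm per rad of the ratchet wheel. The pad meets the bearing and seats it in the V after 12 to 23 mm.
- spring_pad (a joint): How far the steel spring pad (44 x 26 mm, on two guide pins in front of the jaw's grey plate) is pushed back into the jaw, m: 0 = free, 0.010 = squeezed solid; 3 N/mm after 6 N of preload. Half way is 0.005; 0.003 to 0.0075 is well clamped. With the bearing seated each further 0.1 rad of wheel turn adds 1 mm.
- work_bearing: Steel ball bearing, 52 mm diameter, 15 mm high, lying flat and loose on the bed between the pad and the V block. Origin: centre of its underside.
- v_block: Dark steel V block fixed on the bed, its 90 degree notch facing the pad (its -x). Origin: under the apex of the notch, on the bed (16 mm above the bench); axes as the clamp's. A seated bearing has its centre 36 to 38 mm from the apex.
- wheel (a joint): Turn of the ratchet wheel inside the head, rad, counterclockwise from above positive = jaw closing. It has 14 teeth (0.45 rad each): up to 0.45 rad of each stroke is lost before the pawl bites, so a full swing gains 2 teeth. Friction holds it wherever it is left.
- yellow_screwdriver: Yellow-handled screwdriver, 23 x 193 x 23 mm, lying on the bench to the right of the clamp; leave alone. Origin: centre of its underside.
- big_bolt: Bolt standing on its hexagon head, 22 mm wide, 67 mm high, on the bench to the right of the clamp; leave alone. Origin: centre of its underside.
- small_bolt: Bolt standing on its hexagon head, 18 mm wide, 50 mm high, near the larger one; leave alone. Origin: centre of its underside.

How it is judged:
By the outcome, as a careful person would: the job done as asked, in the order asked, and still so for the second after the job is handed in, with the robot touching nothing.
It also fails if it takes over 67 s, if anything falls off the work surface, if the arm or the gripper's body presses on something with over 40 N, if the wrist force passes 120 N, or if a joint passes its speed limit or range.

### The arm

A 7-joint arm with a two-finger parallel gripper is mounted at the origin on a cart in front of the work surface, level with it; the furniture and walls round the work are solid. World frame = base frame: x ahead of the robot, y to its left, z up, the work surface at z = 0. Lengths are in m, angles in rad, forces in N, time in s.
With the tool pointing down it reaches from about 0.4 to 0.875 m from the base axis. Payload 4.4 kg.
Tool frame: the origin (TCP) lies midway between the tips of the shut fingers; the grasp point (between the pads) lies 19 mm behind it (arm.grasp_offset is the distance from the TCP to the grasp point, in m); z points along the fingers, y is the direction in which the jaws open and shut (so a half turn about z gives the same grasp; the last joint's range is limited). The gripper opens to 85 mm and grips with 20 to 120 N. Pads are 22 mm wide; open, the fingers measure 114 mm over their backs; the gripper's body (76 mm by 85 mm) begins 54 mm behind the grasp point. The pads swing forward as they close: fully open they stand 13 mm farther back than shut.
Start: joints at [1.28, 0.628, 0.038, 1.517, -0.027, 0.996, -0.02], TCP at [0.145, -0.634, 0.231] pointing down, gripper open.
Joint ranges: [-3.06, 3.06], [-0.37, 2.12], [-1.25, 1.32], [0.18, 2.47], [-1.1, 4.24], [0.23, 1.98], [-2.94, 2.94]. Speed limits (rad/s): [2.57, 2.57, 3.14, 3.14, 3.14, 3.14, 3.14].

### API

Orientations are given as a unit quaternion [w, x, y, z].
In Python, from workcell import arm, snapshot, camera_model, order, models gives the robot as it stands. The module is installed in compiled form; this text tells all that it offers.
- The arm moves only by the tool send_rows, never from a script. Its argument "moves" is a list of rows, each a list of 5 numbers: the closure, from -1 (fully open) to 1 (shut), then the shift along the tool's x, y, z in cm, then the turn about the tool's z in degrees. A call has 1 to 20 rows; each row is the pose to reach, as a shift and turn from the pose commanded when the call began, along the tool's axes at that moment; what a row does not reach only later rows make up. A row lasts 1/8 s, in which the tool goes at most 62.5 mm and 10.7 degrees, less where a joint would pass 70% of its speed; a pose out of reach is approached as far as the arm can. A call with a gripper value outside its range is refused whole. The fingers move at their own pace and stop on an object; "newtons" is the grip in N (left out, the last holds). Time passes only in rows, so rows that repeat a pose let the fingers close. It gives the time, the measured TCP pose, the force and the opening at its end, in the units of the state.
- arm.get_obs(): the state, without advancing time (a new reading comes with each control period).
- snapshot(name): name is "scene" or "top"; returns the picture (384x512x3 uint8, red, green, blue); there is no depth.
- camera_model(name): a dict with "mtx" (3x3 intrinsics, pixels), "D" ([k1, k2, p1, p2, k3] as OpenCV has them; the pictures are not rectified), "R" (3x3) and "t" (3): a world point X has camera coordinates R X + t. Camera axes: x right, y down, z forward; pixel columns grow to the right and rows downward; lengths in m; the calibration is good to about 2 mm. A picture is of the moment at which its call begins. camera_model takes no time and is no camera call.
- order.job_done(): hands the job in, once; it reports no verdict.
Trained networks look in the newest picture that a camera, given by its name, has taken for a name from the list of things; names that differ only in an ending like _2 or _b are one class to them, and where a whole thing is asked for, a point or a joint stands for the part that bears it (a point fixed in the world has none). Each returns a list of dicts, best first, with "score" (0 to 1); they miss things now and then, are a little off and sometimes report something else, mostly with a low value. They report only what shows in the picture. A call takes as long as a camera call.
- models.spot_in(camera, query): "centre" ([row, column] in pixels, amid what is visible of it).
- models.tip_of(camera, query): "centre" ([row, column] in pixels: a listed point, or the origin of a listed thing).
The state is a dict: "t": time; "joint_positions": joint angles; "qd": joint speeds; "effort": joint torques, N m; "eef_pos": TCP position; "orientation": TCP orientation; "ft_force": force on the tool from outside, world axes, zero at the start; "moment": the same for the moment, N m; "finger_gap": finger opening in m.
Only numpy, scipy, OpenCV 4.12 (cv2) and the standard library are available. Lean on these libraries where they do the work, as an engineer would, in place of code of your own. Each camera call takes 0.05 s, during which the arm holds its last target.

## Working session

There is one attempt and no reset: what is moved stays moved. The work goes in short steps, Python scripts to look and compute and a tool call to move; the robot and the scene stay as the last step left them, time stands still between calls to the robot, and variables do not carry over. Pictures are saved under pics/ and viewed, and the job is handed in when it is done.

Besides the shell and the picture viewer there is one more tool, called after "Request:" as a command line: name --pt "numbers of a row" for each row, then --argument value for the rest. send_rows: Moves the arm, as the interface text tells. Its arguments: {"type":"object","properties":{"moves":{"type":"array","items":{"type":"array","items":{"type":"number"}}},"newtons":{"type":"number"}},"required":["moves"]}

```bash
mkdir -p pics; ls; cat > h.py <<'E'
import numpy as np, cv2
from workcell import arm, snapshot, camera_model, order, models
def save(cam,name,crop=None,scale=1):
    im=snapshot(cam)[:,:,::-1].copy()
    if crop: r0,r1,c0,c1=crop; im=im[r0:r1,c0:c1]
    if scale!=1: im=cv2.resize(im,None,fx=scale,fy=scale,interpolation=cv2.INTER_CUBIC)
    cv2.imwrite('pics/'+name+'.png',im)
def ray(cam,rc):
    m=camera_model(cam);R=np.array(m['R']);t=np.array(m['t'])
    u=cv2.undistortPoints(np.array([[[rc[1],rc[0]]]],float),np.array(m['mtx']),np.array(m['D']))[0,0]
    return -R.T@t, R.T@np.array([u[0],u[1],1.])
def atz(cam,rc,z):
    o,d=ray(cam,rc); return o+d*(z-o[2])/d[2]
def tri(rc1,rc2,c1='scene',c2='top'):
    o1,d1=ray(c1,rc1);o2,d2=ray(c2,rc2)
    s=np.linalg.lstsq(np.c_[d1,-d2],o2-o1,rcond=None)[0]
    p=o1+s[0]*d1;q=o2+s[1]*d2
    return (p+q)/2,np.linalg.norm(p-q)
def proj(cam,X):
    m=camera_model(cam)
    p=cv2.projectPoints(np.array([X],float),cv2.Rodrigues(np.array(m['R']))[0],np.array(m['t'],float),np.array(m['mtx']),np.array(m['D']))[0][0,0]
    return p[::-1]
E
python3 - <<'E'
from h import *
np.set_printoptions(precision=4,suppress=True)
save('scene','s0',None,1.5);save('top','t0',None,1.5)
for c in('scene','top'):
    m=camera_model(c);print(c,-np.array(m['R']).T@m['t'],np.array(m['mtx'])[0,0])
P={}
for q in['ratchet_axis','knob_top','tab_top','work_bearing','v_block','clamp','yellow_screwdriver','big_bolt','small_bolt']:
    r={}
    for c in('scene','top'):
        l=models.tip_of(c,q);r[c]=l
        print(q,c,[(np.round(x['centre'],1),round(x['score'],2)) for x in l[:3]])
    if r['scene'] and r['top']: print('   ',tri(r['scene'][0]['centre'],r['top'][0]['centre']))
print(arm.get_obs())
E
```

```text
pics
scene [ 0.0021 -0.4109  0.4927] 382.2662694492401
top [0.4403 0.1582 1.1296] 434.8695191774156
ratchet_axis scene [(array([174.4, 269. ]), 0.64)]
ratchet_axis top [(array([168.4, 262.9]), 0.97)]
    (array([0.5552, 0.1433, 0.1   ]), np.float64(0.002561314894219768))
knob_top scene [(array([168.8, 219.8]), 0.76)]
knob_top top [(array([218.6, 254.6]), 0.61)]
    (array([0.4352, 0.1662, 0.1445]), np.float64(0.0012366101119550153))
tab_top scene [(array([160.4, 263. ]), 0.71)]
tab_top top [(array([166.2, 254. ]), 0.41)]
    (array([0.5571, 0.1648, 0.1273]), np.float64(0.0008622170237645475))
work_bearing scene [(array([190.1, 230.7]), 0.61)]
work_bearing top [(array([179.9, 221.6]), 0.61)]
    (array([0.5333, 0.251 , 0.0225]), np.float64(0.005512105570323678))
v_block scene [(array([182. , 219.2]), 0.61), (array([189.5, 233.7]), 0.31)]
v_block top [(array([184.9, 207.7]), 0.77)]
    (array([0.5211, 0.2844, 0.0366]), np.float64(0.0027690537407091525))
clamp scene [(array([211.9, 266.7]), 0.79)]
clamp top [(array([171.5, 261.5]), 0.78)]
    (array([ 0.5573,  0.1469, -0.0036]), np.floa
[... 358 characters left out ...]
(0.020126372237988126))
small_bolt scene [(array([254. , 279.2]), 0.63)]
small_bolt top [(array([205.1, 315.8]), 0.49)]
    (array([ 0.4644,  0.0095, -0.0011]), np.float64(0.0069868463554417165))
{'t': 1.0, 'joint_positions': array([ 1.2802,  0.6284,  0.0385,  1.5174, -0.027 ,  0.9963, -0.02  ]), 'qd': array([ 0.0013,  0.0007,  0.0015,  0.0009, -0.001 , -0.0008, -0.0003]), 'effort': array([  0.0005, -56.3293,   1.2259, -19.3786,   0.0109,   0.0016,
        -0.    ]), 'eef_pos': array([ 0.1449, -0.6337,  0.2313]), 'orientation': array([0.    , 0.9937, 0.1122, 0.    ]), 'ft_force': array([0.0575, 0.2181, 0.6405]), 'moment': array([-0.005 , -0.0151,  0.0228]), 'finger_gap': 0.08560166275712901}
```

View pics/s0.png

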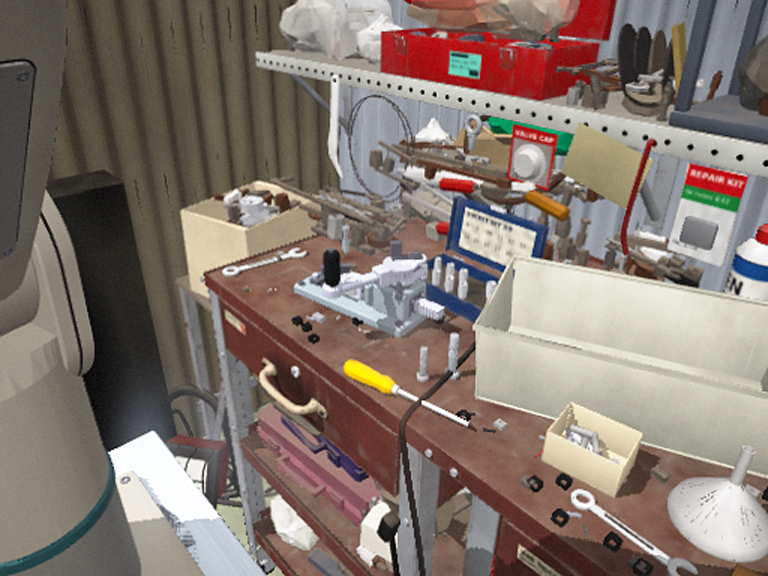

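View pics/t0.png

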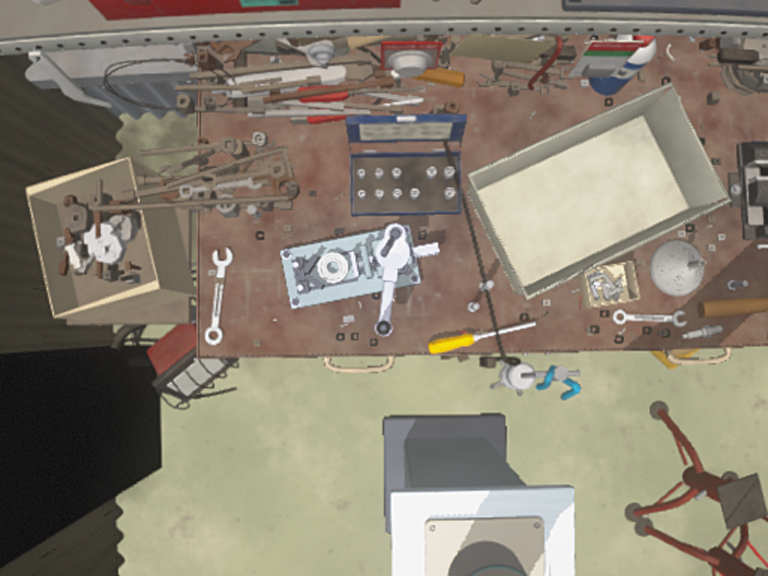

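```bash
python3 - <<'E'
from h import *
save('scene','s1',(130,240,190,310),6);save('top','t1',(135,240,180,300),6)
E
```

```text
(no output)
```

View pics/s1.png

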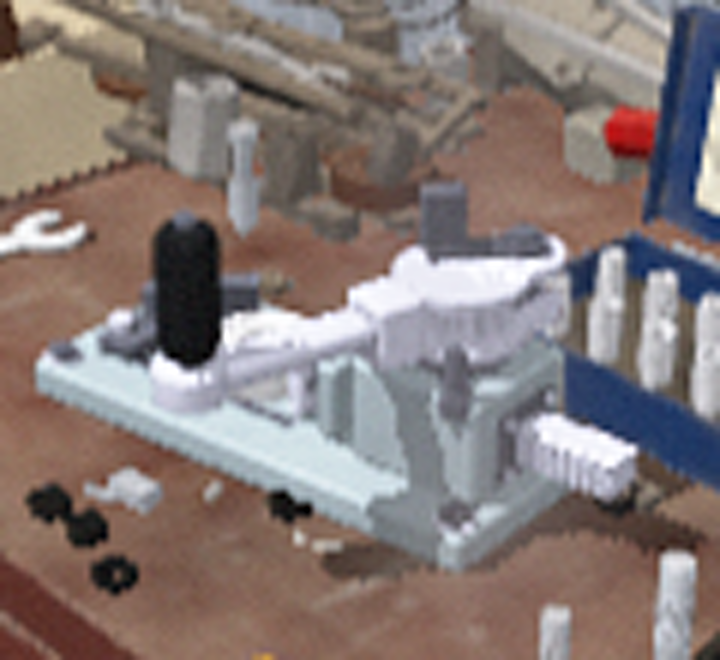

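View pics/t1.png

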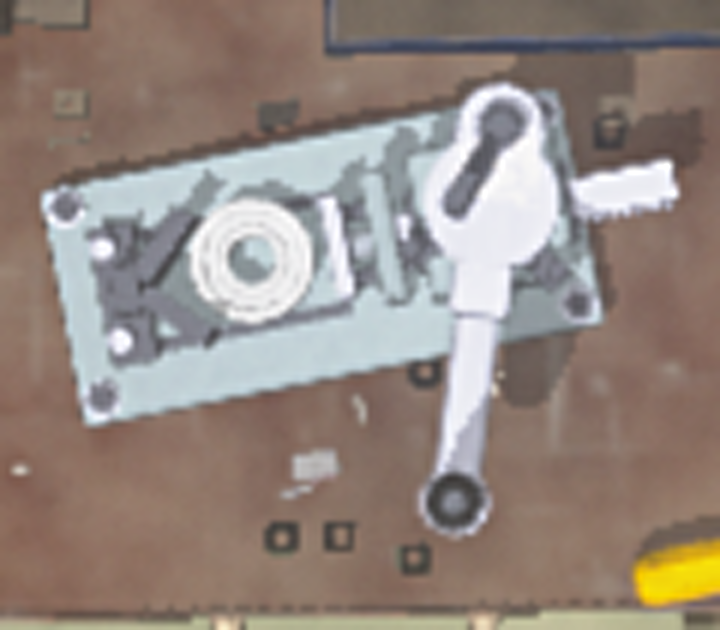

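```bash
python3 - <<'E'
from h import *
np.set_printoptions(precision=4,suppress=True)
def T(x,y,z): return atz('top',(135+y/6,180+x/6),z)
def S(x,y,z): return atz('scene',(130+y/6,190+x/6),z)
tr=lambda s,t: tri((130+s[1]/6,190+s[0]/6),(135+t[1]/6,180+t[0]/6))
cs=[T(*p,0.016) for p in((45,190),(90,420),(605,320),(550,90))]
print(cs)
d=(cs[2]+cs[3]-cs[0]-cs[1])/2;print(d,'xaxis yaw',np.arctan2(-d[1],-d[0]),np.linalg.norm(d))
print('knob',T(453,500,.148),tr((187,222),(453,500)))
print('tab',T(458,202,.1285),tr((445,190),(458,202)))
print('axis',T(492,208,.098))
print('pivot',T(500,122,.105))
print('bearing',T(251,258,.031))
E
```

```text
[array([0.5721, 0.3378, 0.016 ]), array([0.4727, 0.3193, 0.016 ]), array([0.5113, 0.0981, 0.016 ]), array([0.6109, 0.1194, 0.016 ])]
[ 0.0387 -0.2198  0.    ] xaxis yaw 1.74513798434442 0.22317645100876438
knob [0.4362 0.1638 0.148 ] (array([0.4363, 0.1637, 0.1492]), np.float64(2.6232755695515295e-05))
tab [0.5508 0.1598 0.1285] (array([0.5525, 0.1584, 0.1276]), np.float64(0.004136927470273942))
axis [0.5515 0.1464 0.098 ]
pivot [0.5849 0.1426 0.105 ]
bearing [0.5395 0.248  0.031 ]
```

```bash
cat >> h.py <<'E'
def rel(p,obs=None,pos=None,q=None):
    from scipy.spatial.transform import Rotation as Ro
    o=arm.get_obs(); q=o['orientation'] if q is None else q
    R=Ro.from_quat([q[1],q[2],q[3],q[0]]).as_matrix()
    return 100*R.T@(np.array(p)-(o['eef_pos'] if pos is None else pos)), R
E
python3 - <<'E'
from h import *
np.set_printoptions(precision=2,suppress=True)
for h in(0,.05,.1,.15,.2):
    X=atz('top',(298/1.5,525/1.5),h); print(h,X,proj('scene',X)*1.5)
for p in[(.145,-.634,.28),(.28,-.5,.28),(.44,-.25,.28),(.52,0,.28),(.558,.192,.28),(.558,.192,.15),(.558,.192,.108)]: print(p,rel(p)[0])
print(rel((0,0,0))[1])
E
```

```text
0 [ 0.48 -0.08  0.  ] [408.45 482.86]
0.05 [ 0.48 -0.07  0.05] [373.88 478.97]
0.1 [ 0.48 -0.06  0.1 ] [337.45 474.84]
0.15 [ 0.48 -0.05  0.15] [299.06 470.46]
0.2 [ 0.47 -0.04  0.2 ] [258.59 465.8 ]
(0.145, -0.634, 0.28) [ 0.    0.04 -4.87]
(0.28, -0.5, 0.28) [ 16.15 -10.02  -4.87]
(0.44, -0.25, 0.28) [ 37.32 -30.82  -4.87]
(0.52, 0, 0.28) [ 50.69 -53.41  -4.87]
(0.558, 0.192, 0.28) [ 58.67 -71.28  -4.86]
(0.558, 0.192, 0.15) [ 58.67 -71.28   8.14]
(0.558, 0.192, 0.108) [ 58.67 -71.28  12.34]
[[ 0.97  0.22  0.  ]
 [ 0.22 -0.97  0.  ]
 [ 0.   -0.   -1.  ]]
```

Request:
send_rows --pt "1 4 -2 -4 0" --pt "1 9 -5 -5 0" --pt "1 13 -8 -5 2" --pt "1 18 -12 -5 4" --pt "1 22 -16 -5 6" --pt "1 27 -21 -5 8" --pt "1 31 -25 -5 10" --pt "1 36 -30 -5 12" --pt "1 39 -34 -5 14" --pt "1 42 -39 -5 16" --pt "1 45 -44 -5 18" --pt "1 48 -49 -5 20" --pt "1 51 -54 -5 22" --pt "1 53 -59 -5 22" --pt "1 56 -64 -5 22" --pt "1 57 -68 -5 22" --pt "1 58.7 -71.3 -5 22" --pt "1 58.7 -71.3 -5 22" --pt "1 58.7 -71.3 -5 22"

```text
t: 3.48
eef_pos: [0.5582, 0.1913, 0.2812]
orientation: [0.001, 0.997, -0.08, -0.0]
ft_force: [-0.0, 0.1, 0.1]
finger_gap: 0.0002
```

```bash
python3 - <<'E'
from h import *
np.set_printoptions(precision=2,suppress=True)
save('scene','s2',None,1.5);save('top','t2',None,1.5)
for c in('scene','top'):
  for q in('tab_top','knob_top'):
    print(c,q,models.tip_of(c,q))
print(arm.get_obs()['joint_positions'])
E
```

```text
scene tab_top [{'centre': [160.4, 263.9], 'score': 0.55}]
scene knob_top [{'centre': [167.8, 217.4], 'score': 0.74}]
top tab_top []
top knob_top []
[-0.35  0.49 -0.04  1.63  0.02  1.03 -2.13]
```

View pics/s2.png

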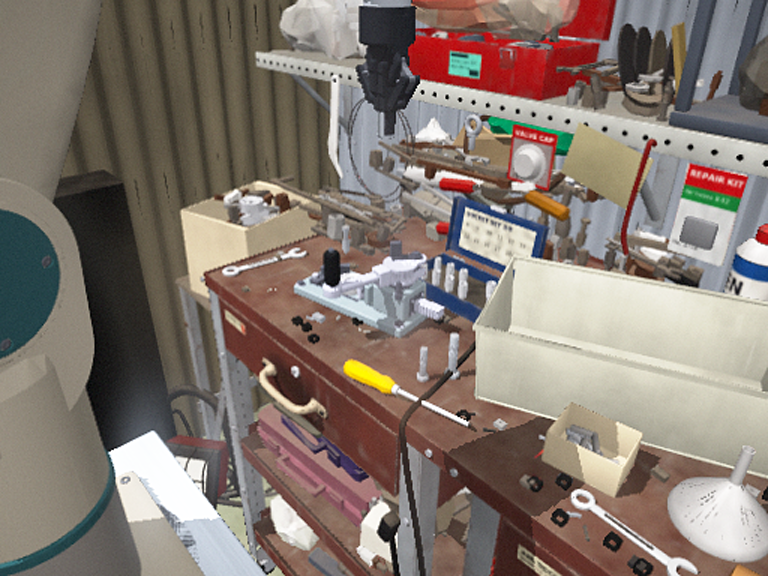

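View pics/t2.png

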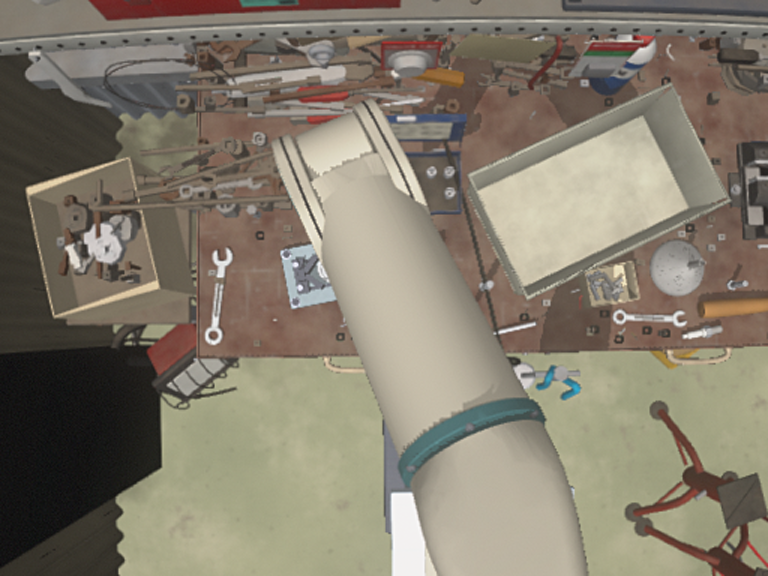

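Request:
send_rows --pt "1 0 0 6 0" --pt "1 0 0 12 0" --pt "1 0 0 16 0" --pt "1 0 0 17.2 0" --pt "1 0 0 17.2 0" --pt "1 0 0 17.2 0"

```text
t: 4.53
eef_pos: [0.5597, 0.1927, 0.1112]
orientation: [-0.001, 0.997, -0.08, 0.002]
ft_force: [0.1, 0.1, 0.1]
finger_gap: 0.0001
```

```bash
python3 - <<'E'
from h import *
save('scene','s3',(110,230,190,310),6)
E
```

```text
(no output)
```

View pics/s3.png

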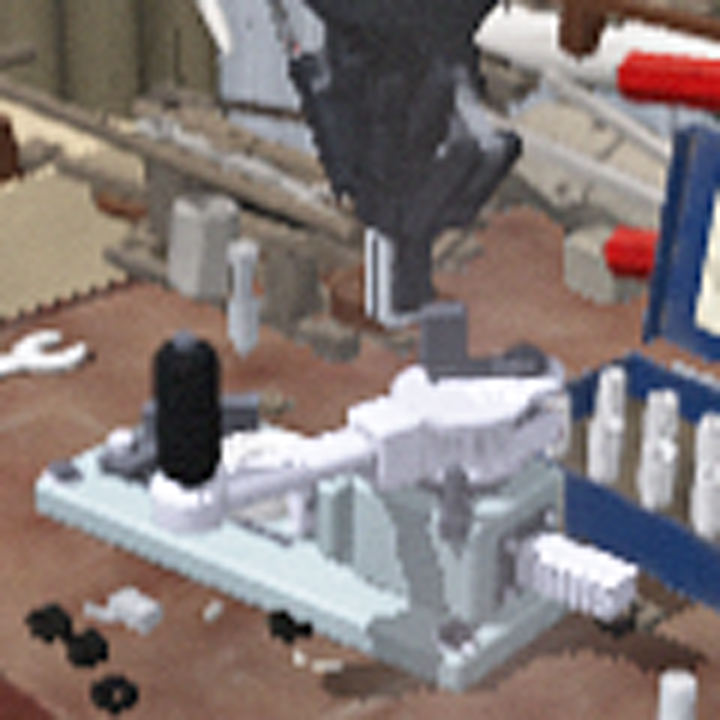

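Request:
send_rows --pt "1 0 0.5 0.1 0" --pt "1 0 1.0 0.1 0" --pt "1 0 1.5 0.1 0" --pt "1 0 2.0 0.1 0" --pt "1 0 2.0 0.1 0"

```text
t: 5.2
eef_pos: [0.5552, 0.1712, 0.1083]
orientation: [0.001, 0.997, -0.08, 0.0]
ft_force: [-0.2, 0.7, 0.7]
finger_gap: 0.0002
```

```bash
python3 - <<'E'
from h import *
save('scene','s4',(110,230,190,310),6)
E
```

```text
(no output)
```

View pics/s4.png

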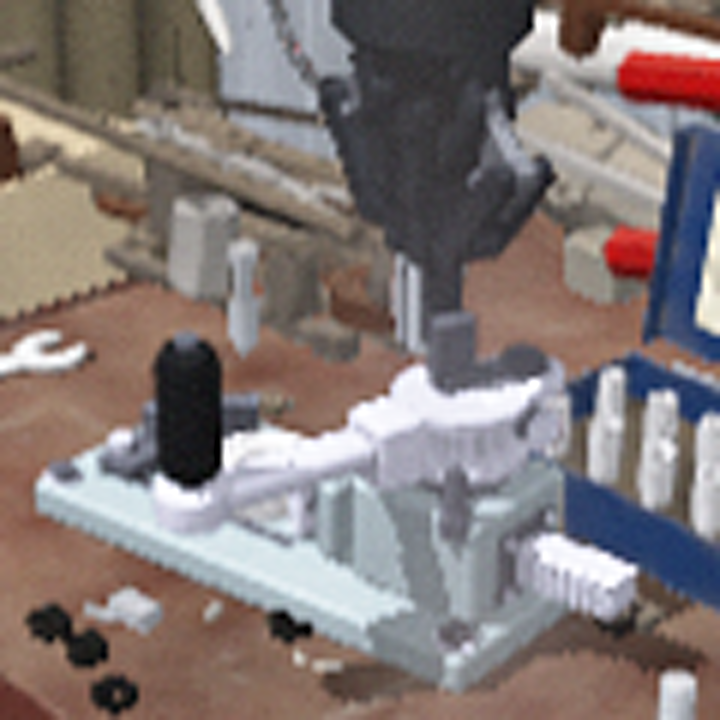

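Request:
send_rows --pt "1 0 0.5 0 0" --pt "1 0 1.0 0 0" --pt "1 0 1.4 0 0" --pt "1 0 1.4 0 0"

```text
t: 5.75
eef_pos: [0.553, 0.1587, 0.1084]
orientation: [-0.0, 0.997, -0.08, 0.0]
ft_force: [-0.2, 2.6, -0.1]
finger_gap: 0.0
```

```bash
python3 - <<'E'
from h import *
save('scene','s5',(110,230,190,310),6)
E
```

```text
(no output)
```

View pics/s5.png

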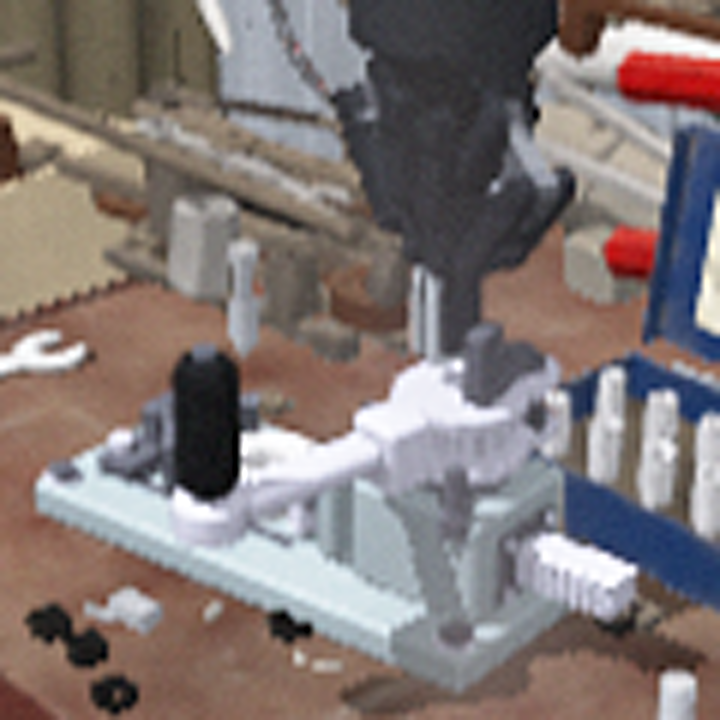

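Request:
send_rows --pt "1 0 0.4 0 0" --pt "1 0 0.7 0 0" --pt "1 0 0.7 0 0" --pt "1 0 -1.5 0 0" --pt "1 0 -2.5 -4 0" --pt "1 0 -2.5 -10 0" --pt "1 0 -2.5 -10 0"

```text
t: 6.68
eef_pos: [0.5599, 0.1844, 0.213]
orientation: [-0.001, 0.997, -0.08, 0.004]
ft_force: [0.6, -0.7, -0.5]
finger_gap: 0.0
```

```bash
python3 - <<'E'
from h import *
save('scene','s6',(110,230,190,310),6)
for q in('tab_top','knob_top','ratchet_axis'):
    l=models.tip_of('scene',q);print(q,l)
    if l: print(atz('scene',l[0]['centre'],{'t':.1285,'k':.148,'r':.098}[q[0]]))
E
```

```text
tab_top [{'centre': [162.9, 269.9], 'score': 0.69}]
[0.55808467 0.14259469 0.1285    ]
knob_top [{'centre': [172.9, 223.0], 'score': 0.89}, {'centre': [176.8, 265.4], 'score': 0.4}]
[0.42350177 0.14140445 0.148     ]
ratchet_axis [{'centre': [175.3, 265.4], 'score': 0.7}]
[0.54981187 0.14765458 0.098     ]
```

View pics/s6.png

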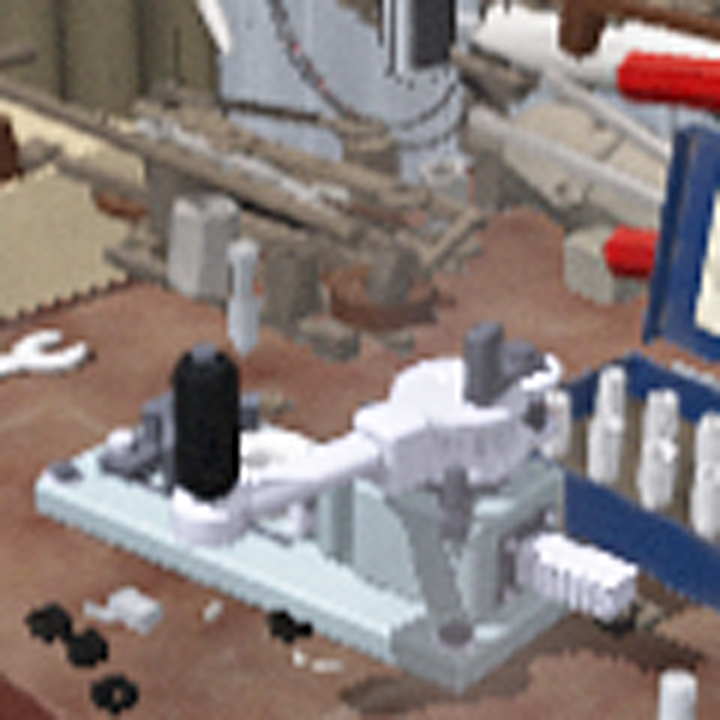

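```bash
cat >> h.py <<'E'
AX=np.array([.5535,.1455])
def state(tab=None,knob=None):
    # full-res scene pixels (row,col)
    if knob is not None:
        k=atz('scene',knob,.148)[:2]; a=np.arctan2(*(k-AX)[::-1])%(2*np.pi); print('knob',k,np.hypot(*(k-AX)),'handle',a-3.316)
        if tab is not None:
            t=atz('scene',tab,.1285)[:2]; d=(AX-k)/np.hypot(*(AX-k)); v=t-AX
            print('tab',t,'left',d[0]*v[1]-d[1]*v[0],'along',v@d)
E
python3 - <<'E'
from h import *
state((164.7,270.5),(168.7,224.2))
print('before');state((130+188/6,190+445/6),(130+220/6,190+187/6))
E
```

```text
knob [0.43743839 0.15511501] 0.11645920543923148 handle -0.2570626233701896
tab [0.5524208  0.13489407] left -0.010658821899850365 along -0.00019987717298827122
before
knob [0.43874167 0.16697182] 0.11674979085982035 handle -0.35937336926679686
tab [0.55419478 0.1572568 ] left 0.011684041513084055 along -0.0014792982141487705
```

```bash
python3 - <<'E'
from h import *
np.set_printoptions(precision=2,suppress=True)
for p in [(.435,.1545,.21),(.435,.1545,.106)]: print(rel(p)[0])
E
```

```text
[-11.48   4.71  -0.25]
[-11.46   4.69  10.15]
```

Request:
send_rows --pt "-1 -4 1.5 -0.2 -6" --pt "-1 -8 3 -0.2 -12" --pt "-1 -11.5 4.7 -0.2 -19" --pt "-1 -11.5 4.7 -0.2 -19" --pt "-1 -11.5 4.7 0.5 -19" --pt "-1 -11.5 4.7 0.5 -19"

```text
t: 7.62
eef_pos: [0.4363, 0.1552, 0.2023]
orientation: [0.0, 0.996, 0.086, -0.001]
ft_force: [0.4, -0.1, 0.6]
finger_gap: 0.0855
```

```bash
python3 - <<'E'
from h import *
np.set_printoptions(precision=2,suppress=True)
save('scene','s7',(90,230,170,310),5)
print(rel((.435,.1545,.106))[0])
E
```

```text
[-0.13  0.05  9.65]
```

View pics/s7.png

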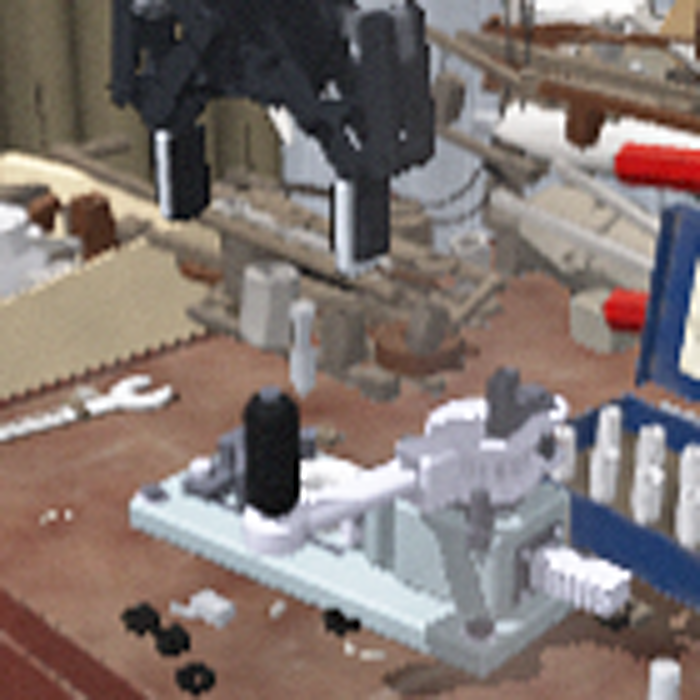

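Fingers straddle the knob (about (270,395) in the crop). Descend and grip.

Request:
send_rows --pt "-1 -0.1 0 5 0" --pt "-1 -0.1 0 9 0" --pt "-1 -0.1 0 9.6 0" --pt "-1 -0.1 0 9.6 0" --pt "1 -0.1 0 9.6 0" --pt "1 -0.1 0 9.6 0" --pt "1 -0.1 0 9.6 0" --pt "1 -0.1 0 9.6 0" --pt "1 -0.1 0 9.6 0" --newtons 25

```text
t: 8.8
eef_pos: [0.4352, 0.1551, 0.1079]
orientation: [-0.0, 0.996, 0.086, 0.0]
ft_force: [0.0, -0.2, 6.6]
finger_gap: 0.0221
```

```bash
python3 - <<'E'
from h import *
np.set_printoptions(precision=3,suppress=True)
save('scene','s8',(90,230,170,310),5)
o=arm.get_obs();print(o['eef_pos'],o['ft_force'],o['joint_positions'])
E
```

```text
[0.435 0.155 0.108] [-0.044 -0.041  6.501] [-0.331  0.574 -0.103  2.141  0.134  0.431 -1.938]
```

View pics/s8.png

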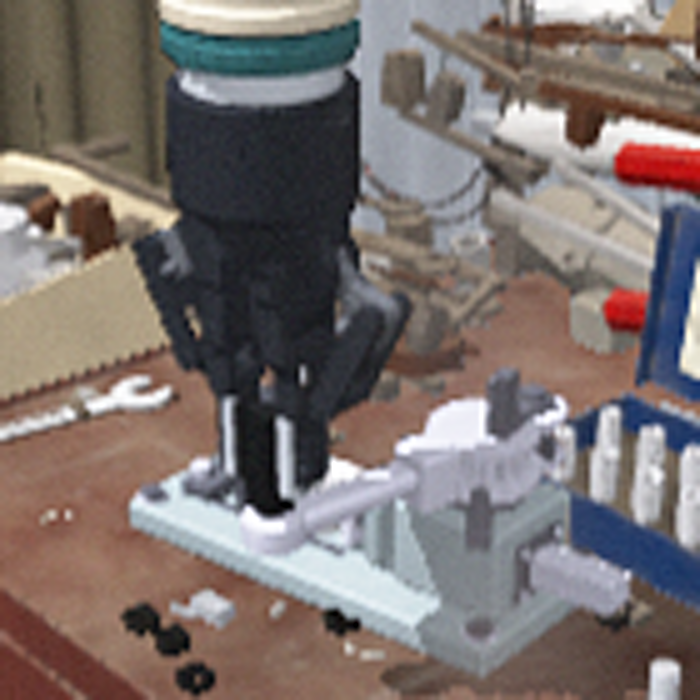

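```bash
cat >> h.py <<'E'
def arc(q1,n,q0=None,r=None):
    o=arm.get_obs(); p=o['eef_pos'][:2]-AX
    a0=np.arctan2(p[1],p[0])%(2*np.pi)-3.316; r0=np.hypot(*p); print('now',round(a0,3),'r',round(r0,4),'F',np.round(o['ft_force'],1),'tang',round(float(o['ft_force'][:2]@[-np.sin(a0+3.316),np.cos(a0+3.316)]),2))
    for q in np.linspace(a0,q1,n+1)[1:]:
        rr=r or r0
        P=AX+rr*np.array([np.cos(q+3.316),np.sin(q+3.316)])
        print(round(q,3),np.round(rel((*P,o['eef_pos'][2]))[0],2)[:2])
E
python3 - <<'E'
from h import *
arc(-.61,5)
E
```

```text
now -0.255 r 0.1187 F [-0.  -0.   6.5] tang 0.04
-0.326 [ 0.24 -0.81]
-0.397 [ 0.54 -1.6 ]
-0.468 [ 0.89 -2.36]
-0.539 [ 1.29 -3.1 ]
-0.61 [ 1.75 -3.81]
```

Request:
send_rows --pt "1 0.24 -0.8 0 0" --pt "1 0.54 -1.6 0 0" --pt "1 0.9 -2.35 0 0" --pt "1 1.3 -3.1 0 0" --pt "1 1.75 -3.8 0 0" --pt "1 1.75 -3.8 0 0"

```text
t: 9.6
eef_pos: [0.4448, 0.1972, 0.1079]
orientation: [-0.001, 0.996, 0.087, -0.0]
ft_force: [-3.9, 1.4, 7.9]
finger_gap: 0.0223
```

```bash
python3 - <<'E'
from h import *
save('scene','s9',(90,230,170,310),5)
arc(.6,14,r=.119)
E
```

```text
now -0.616 r 0.1203 F [-3.7  2.2  8. ] tang -0.38
-0.529 [-0.45  0.95]
-0.442 [-0.93  1.86]
-0.355 [-1.33  2.81]
-0.269 [-1.65  3.8 ]
-0.182 [-1.88  4.8 ]
-0.095 [-2.02  5.83]
-0.008 [-2.07  6.86]
0.079 [-2.04  7.89]
0.166 [-1.91  8.92]
0.253 [-1.7   9.93]
0.339 [-1.39 10.92]
0.426 [-1.01 11.87]
0.513 [-0.54 12.8 ]
0.6 [1.000e-02 1.367e+01]
```

View pics/s9.png

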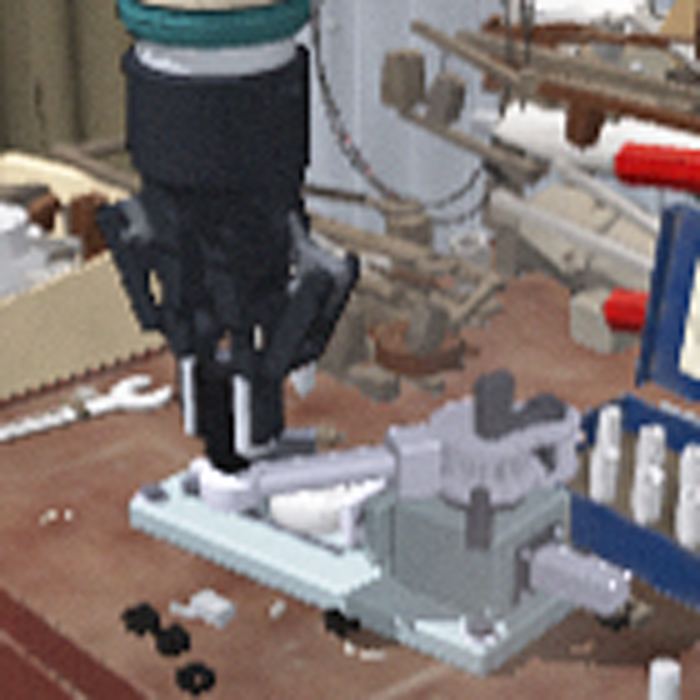

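Request:
send_rows --pt "1 -0.5 0.95 0 0" --pt "1 -1.0 1.9 0 0" --pt "1 -1.4 2.8 0 0" --pt "1 -1.7 3.8 0 0" --pt "1 -1.95 4.8 0 0" --pt "1 -2.1 5.8 0 0" --pt "1 -2.15 6.9 0 0"

```text
t: 10.52
eef_pos: [0.4374, 0.1264, 0.108]
orientation: [-0.002, 0.996, 0.087, 0.002]
ft_force: [1.7, 6.5, 1.9]
finger_gap: 0.0218
```

```bash
python3 - <<'E'
from h import *
arc(.61,7,r=.12)
save('scene','s10',(90,230,170,310),5)
E
```

```text
now -0.011 r 0.1176 F [1.7 6.5 1.9] tang -6.14
0.077 [-0.2   1.06]
0.166 [-0.07  2.12]
0.255 [0.15 3.16]
0.344 [0.46 4.18]
0.432 [0.87 5.16]
0.521 [1.35 6.11]
0.61 [1.92 7.01]
```

View pics/s10.png

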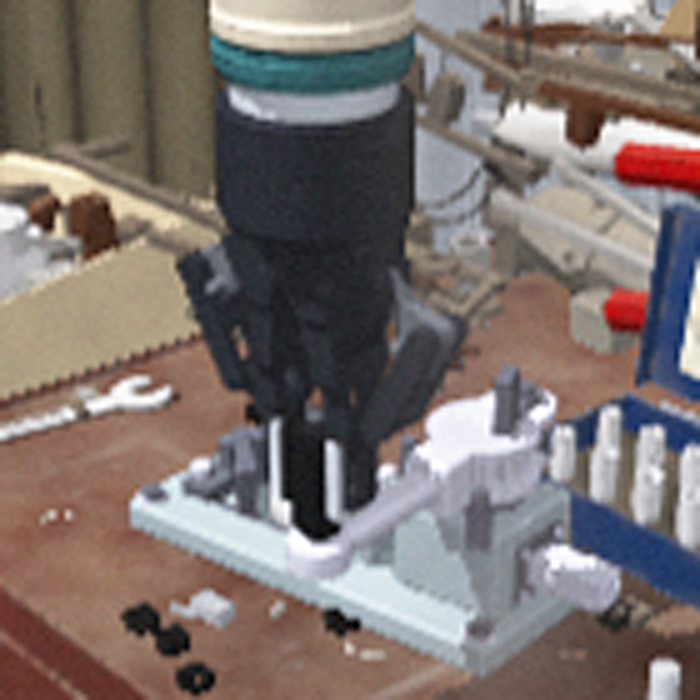

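Request:
send_rows --pt "1 -0.1 1.05 0 0" --pt "1 0 2.1 0 0" --pt "1 0.15 3.15 0 0" --pt "1 0.5 4.2 0 0" --pt "1 0.9 5.15 0 0" --pt "1 1.4 6.1 0 0" --pt "1 2.0 7.0 0 0" --pt "1 2.0 7.0 0 0"

```text
t: 11.58
eef_pos: [0.4681, 0.0592, 0.1073]
orientation: [-0.0, 0.996, 0.087, -0.0]
ft_force: [0.0, -0.9, 1.1]
finger_gap: 0.0001
```

```bash
python3 - <<'E'
from h import *
arc(-.61,14,r=.119)
save('scene','s11',(90,230,170,310),5)
E
```

```text
now 0.617 r 0.1214 F [ 0.  -0.9  1.1] tang 0.66
0.529 [-0.37 -1.01]
0.441 [-0.86 -1.94]
0.354 [-1.26 -2.9 ]
0.266 [-1.58 -3.89]
0.179 [-1.81 -4.91]
0.091 [-1.95 -5.94]
0.003 [-2.   -6.98]
-0.084 [-1.96 -8.02]
-0.172 [-1.82 -9.06]
-0.26 [ -1.6  -10.07]
-0.347 [ -1.29 -11.07]
-0.435 [ -0.89 -12.03]
-0.522 [ -0.41 -12.96]
-0.61 [  0.15 -13.84]
```

View pics/s11.png

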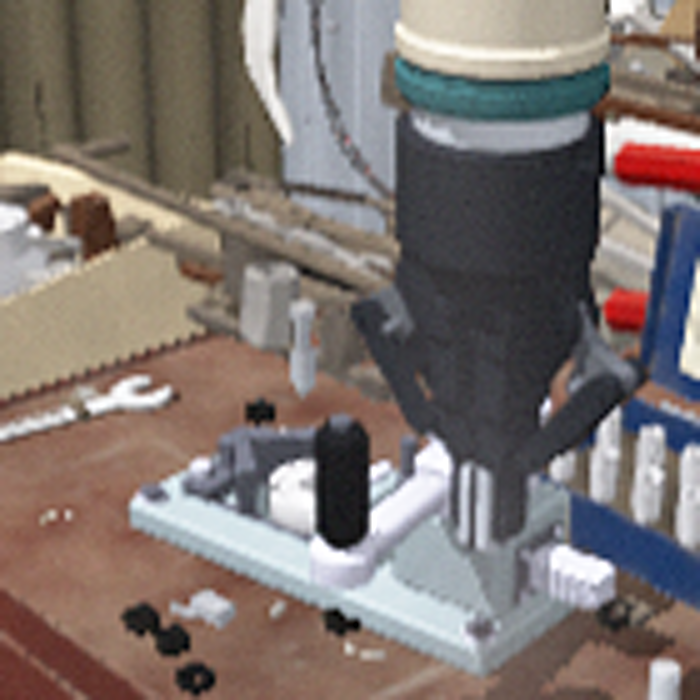

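```bash
python3 - <<'E'
from h import *
l=models.tip_of('scene','knob_top');print(l)
state(None,(90+425/5,170+343/5))
print(proj('scene',(0.4352,.155,.148)))
o=arm.get_obs();print(o['effort'],o['joint_positions'])
E
```

```text
[{'centre': [174.6, 235.3], 'score': 0.83}]
knob [0.44108373 0.11333094] 0.11692846686900261 handle 0.10430453467893486
[169.03058672 223.38313958]
[-5.55805564e-01 -4.45752776e+01 -1.21384811e+00 -1.03163999e+01
 -1.21393803e-02 -6.08156179e-02  2.46412892e-03] [-0.09136552  0.58499312 -0.1307747   2.11700448  0.16843504  0.45139488
 -1.75236911]
```

```bash
python3 - <<'E'
from h import *
def b(x,y,z=.094): 
    P=atz('scene',(90+y/5,170+x/5),z); print(P, np.hypot(*(P[:2]-AX)))
b(272,528);b(228,480);b(320,552);b(341,564)
for p in[(.4352,.1551,.108),(.4448,.1972,.108),(.4374,.1264,.108),(.4681,.0592,.1073)]:
    r=proj('scene',p); print((r-[90,170])[::-1]*5)
E
```

```text
[0.42564007 0.14200025 0.094     ] 0.12790781769496956
[0.43744587 0.18792975 0.094     ] 0.12356717191080903
[0.42810917 0.11348554 0.094     ] 0.12941324113729116
[0.42839072 0.10049041 0.094     ] 0.13295937406962807
[269.55071063 480.25630759]
[227.32759209 439.26739068]
[316.81614158 503.35102254]
[483.08965809 541.46715362]
```

Request:
send_rows --pt "1 0 0 -6 0" --pt "1 0 4 -12 0" --pt "1 0 10 -14 0" --pt "1 0 16 -14 0" --pt "1 0 22 -14 0" --pt "1 0 26 -14 0" --pt "1 0 26 -14 0"

```text
t: 12.55
eef_pos: [0.5105, -0.2035, 0.2465]
orientation: [0.001, 0.997, 0.081, -0.001]
ft_force: [-0.7, 0.1, 0.2]
finger_gap: -0.0001
```

```bash
python3 - <<'E'
from h import *
for c in('scene','top'):
    for q in('knob_top','tab_top','ratchet_axis'):
        l=models.tip_of(c,q) if 0 else None
save('scene','s12',(110,230,190,310),6);save('top','t12',(135,240,180,300),6)
for c in('scene','top'):
  for q in('knob_top','tab_top','ratchet_axis'):
    print(c,q,models.tip_of(c,q))
E
```

```text
scene knob_top [{'centre': [174.5, 236.7], 'score': 0.96}]
scene tab_top [{'centre': [164.7, 270.6], 'score': 0.49}, {'centre': [253.7, 278.7], 'score': 0.16}]
scene ratchet_axis [{'centre': [175.0, 266.4], 'score': 0.82}]
top knob_top [{'centre': [216.1, 277.7], 'score': 0.78}]
top tab_top [{'centre': [166.5, 265.3], 'score': 0.65}]
top ratchet_axis [{'centre': [167.6, 259.6], 'score': 0.92}, {'centre': [225.0, 319.5], 'score': 0.6}]
```

View pics/s12.png

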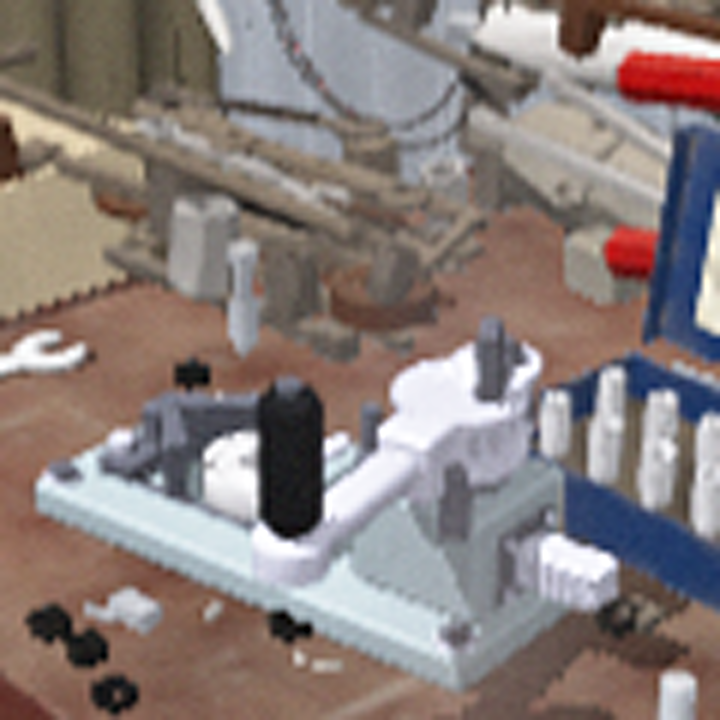

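View pics/t12.png

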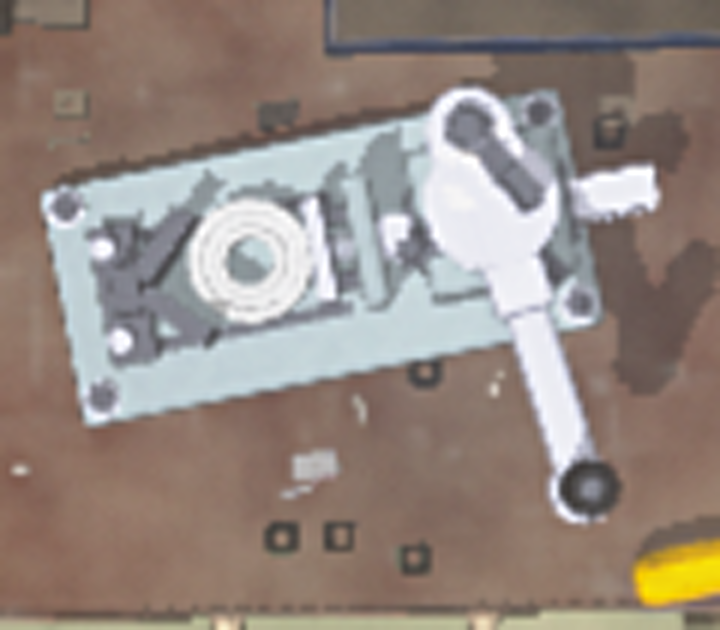

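```bash
python3 - <<'E'
from h import *
np.set_printoptions(precision=4,suppress=True)
h=lambda x,y:(135+(y+.5)/6-.5,180+(x+.5)/6-.5)
g=lambda x,y:(110+(y+.5)/6-.5,190+(x+.5)/6-.5)
pts=[]
for n,(s,t) in {'k1':(None,(453,500)),'k2':((290,388),(588,487))}.items():
    k=atz('top',h(*t),.148)[:2];print(n,'top',k,'scene',atz('scene',g(*s),.148) if s else '', tri(g(*s),h(*t)) if s else '')
    pts.append(k)
k1,k2=pts
# axis from two knob positions radius .12
m=(k1+k2)/2;d=k2-k1;L=np.hypot(*d);n=np.array([-d[1],d[0]])/L
c=m+n*np.sqrt(.12**2-L*L/4);c2=m-n*np.sqrt(.12**2-L*L/4);print('axis',c,c2)
for c_ in(AX,c2,c):
    for k in pts: 
        v=k-c_;print(np.hypot(*v),np.arctan2(v[1],v[0])%(2*np.pi)-3.316)
E
```

```text
k1 top [0.4372 0.1647] scene  
k2 top [0.4411 0.1139] scene [0.4422 0.1168 0.148 ] (array([0.4407, 0.1143, 0.1495]), np.float64(0.000974570158089001))
axis [0.5561 0.1483] [0.3222 0.1303]
0.11787179766378564 -0.3378966484655832
0.11675157532146675 0.09984988925032567
0.12 -3.0252116608379804
0.12 2.830087888022841
0.12000000000000005 -0.3115047655669514
0.12000000000000006 0.11638099275181268
```

```bash
sed -i 's/^AX=.*/AX=np.array([.556,.147])/' h.py; python3 - <<'E'
from h import *
np.set_printoptions(precision=2,suppress=True)
for p in [(.440,.115,.21),(.440,.115,.104)]: print(rel(p)[0])
E
```

```text
[ -1.74 -31.96   3.75]
[ -1.74 -31.96  14.35]
```

Request:
send_rows --pt "-1 0 -6 0 0" --pt "-1 0 -12 0 0" --pt "-1 -0.5 -18 0 0" --pt "-1 -1 -24 1 0" --pt "-1 -1.5 -29 2 0" --pt "-1 -1.7 -32 3.7 0" --pt "-1 -1.7 -32 3.7 0" --pt "-1 -1.7 -32 9 0" --pt "-1 -1.7 -32 13 0" --pt "-1 -1.7 -32 14.3 0" --pt "-1 -1.7 -32 14.3 0" --pt "-1 -1.7 -32 14.3 0"

```text
t: 14.45
eef_pos: [0.4421, 0.1146, 0.1056]
orientation: [-0.0, 0.996, 0.086, 0.001]
ft_force: [0.1, -0.1, -0.1]
finger_gap: 0.0856
```

```bash
python3 - <<'E'
from h import *
save('scene','s13',(90,230,170,310),5)
arc(.6,5,r=.12)
E
```

```text
now 0.103 r 0.1185 F [0.3 0.5 0.4] tang -0.41
0.202 [0.03 1.2 ]
0.302 [0.33 2.35]
0.401 [0.75 3.47]
0.501 [1.27 4.54]
0.6 [1.89 5.56]
```

View pics/s13.png

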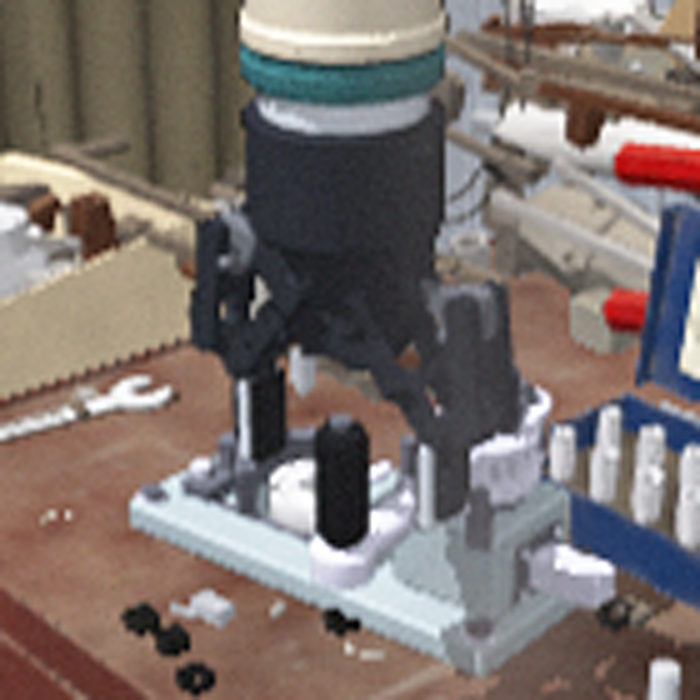

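Request:
send_rows --pt "-1 -0.2 0 0.1 0" --pt "1 -0.2 0 0.1 0" --pt "1 -0.2 0 0.1 0" --pt "1 -0.2 0 0.1 0" --pt "1 -0.2 0 0.1 0" --pt "1 -0.2 0 0.1 0" --newtons 80

```text
t: 15.25
eef_pos: [0.439, 0.1142, 0.1036]
orientation: [0.0, 0.996, 0.086, 0.0]
ft_force: [-0.3, 1.0, 4.5]
finger_gap: 0.0215
```

```bash
python3 - <<'E'
from h import *
save('scene','s14',(90,230,170,310),5)
arc(.6,5,r=.12)
E
```

```text
now 0.099 r 0.1215 F [-0.9  0.1  5.9] tang -0.31
0.199 [0.33 1.17]
0.299 [0.63 2.34]
0.4 [1.05 3.46]
0.5 [1.57 4.55]
0.6 [2.2  5.57]
```

View pics/s14.png

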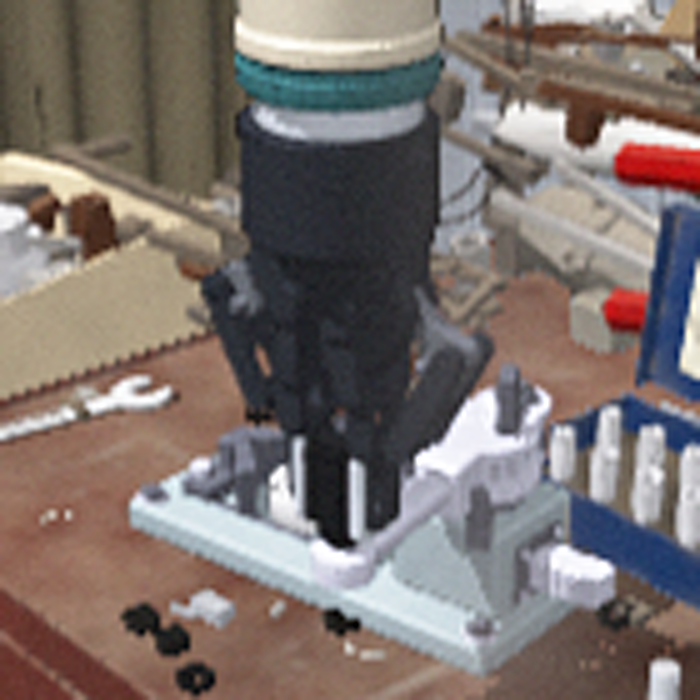

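Request:
send_rows --pt "1 0 0.6 0 0" --pt "1 0.1 1.2 0 0" --pt "1 0.2 1.8 0 0" --pt "1 0.4 2.3 0 0"

```text
t: 15.8
eef_pos: [0.4474, 0.0937, 0.1036]
orientation: [-0.001, 0.996, 0.086, 0.001]
ft_force: [-6.3, 16.7, 6.5]
finger_gap: 0.0214
```

```bash
python3 - <<'E'
from h import *
arc(.6,5,r=.12)
E
```

```text
now 0.281 r 0.121 F [-6.3 16.7  6.5] tang -17.78
0.345 [0.33 0.7 ]
0.409 [0.61 1.41]
0.473 [0.94 2.1 ]
0.536 [1.31 2.77]
0.6 [1.72 3.41]
```

Request:
send_rows --pt "1 0 -0.05 0 0" --pt "1 0 -0.05 0 0"

```text
t: 16.05
eef_pos: [0.4472, 0.0942, 0.1036]
orientation: [-0.001, 0.996, 0.087, 0.001]
ft_force: [-0.2, 5.9, 4.5]
finger_gap: 0.0216
```

```bash
python3 - <<'E'
from h import *
save('scene','s15',(90,230,170,310),5)
arc(.6,5,r=.12)
E
```

```text
now 0.278 r 0.1209 F [0.6 6.8 6. ] tang -5.88
0.342 [0.33 0.71]
0.407 [0.61 1.43]
0.471 [0.94 2.13]
0.536 [1.31 2.81]
0.6 [1.73 3.46]
```

View pics/s15.png

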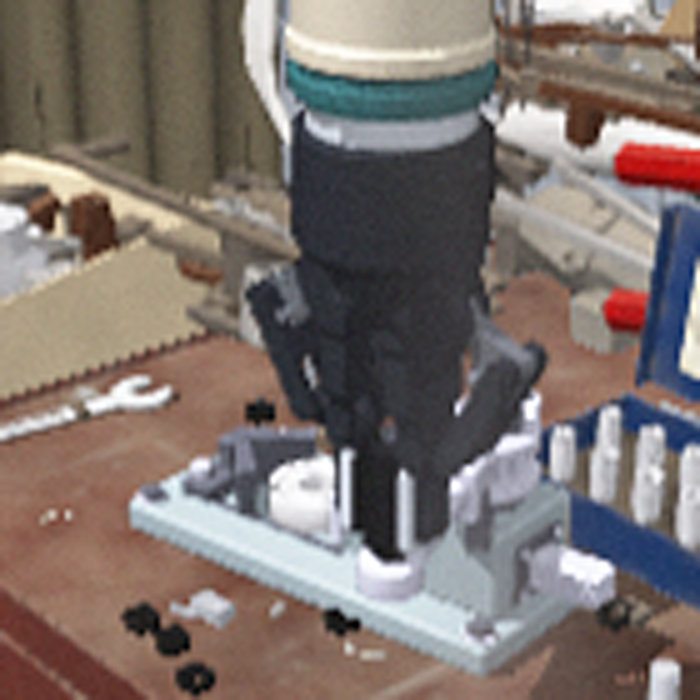

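Request:
send_rows --pt "1 0.03 0.1 0 0" --pt "1 0.06 0.2 0 0" --pt "1 0.1 0.3 0 0" --pt "1 0.14 0.4 0 0"

```text
t: 16.6
eef_pos: [0.4474, 0.0938, 0.1035]
orientation: [-0.003, 0.996, 0.088, -0.0]
ft_force: [-6.2, 16.9, 8.6]
finger_gap: 0.0213
```

```bash
python3 - <<'E'
from h import *
arc(.6,5,r=.12)
E
```

```text
now 0.281 r 0.1209 F [-6.2 16.9  8.6] tang -17.94
0.345 [0.32 0.7 ]
0.409 [0.6  1.42]
0.472 [0.93 2.11]
0.536 [1.3  2.78]
0.6 [1.71 3.43]
```

Request:
send_rows --pt "1 -0.1 -0.35 0 0" --pt "1 -0.1 -0.4 0 0"

```text
t: 16.85
eef_pos: [0.4471, 0.0944, 0.1036]
orientation: [-0.001, 0.996, 0.087, 0.0]
ft_force: [-0.9, 5.4, 6.2]
finger_gap: 0.0211
```

```bash
python3 - <<'E'
from h import *
save('scene','s16',(140,220,190,300),7);save('top','t16',(135,240,180,300),6)
arc(.6,2,r=.12)
print(arm.get_obs()['joint_positions'])
E
```

```text
now 0.276 r 0.1209 F [-0.7  5.6  6.9] tang -5.38
0.438 [0.77 1.79]
0.6 [1.73 3.48]
[-0.1563763   0.58014498 -0.15971804  2.15598023  0.21160904  0.41847512
 -1.88084536]
```

View pics/s16.png

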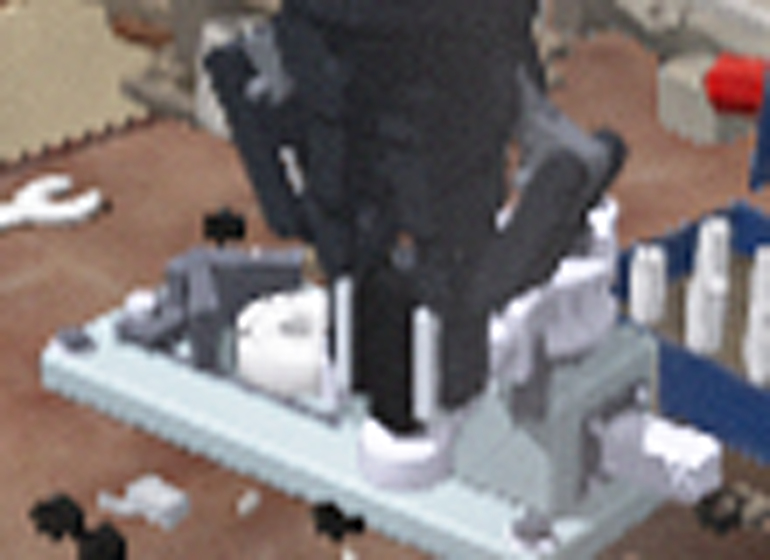

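View pics/t16.png

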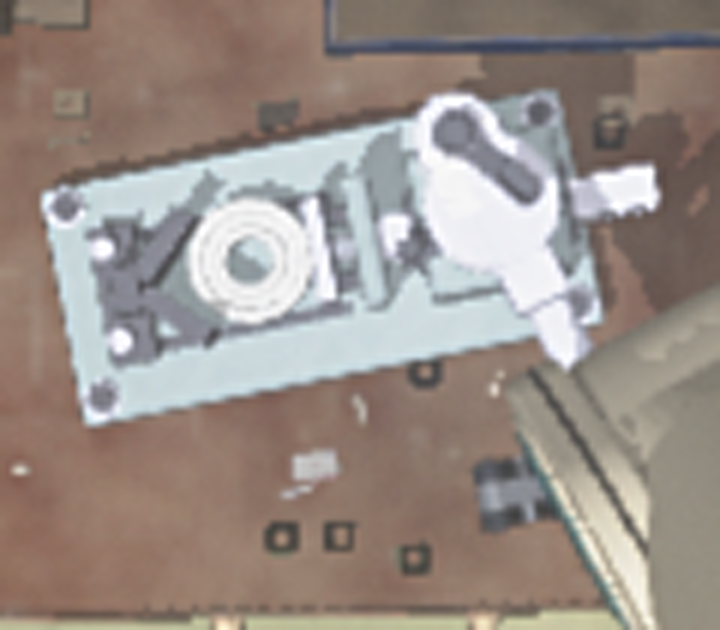

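```bash
python3 - <<'E'
from h import *
arc(-.6,12,r=.12)
E
```

```text
now 0.276 r 0.1209 F [-0.7  5.6  6.9] tang -5.38
0.203 [-0.12 -0.88]
0.13 [-0.27 -1.74]
0.057 [-0.35 -2.61]
-0.016 [-0.37 -3.49]
-0.089 [-0.32 -4.36]
-0.162 [-0.21 -5.23]
-0.235 [-0.04 -6.09]
-0.308 [ 0.19 -6.94]
-0.381 [ 0.49 -7.76]
-0.454 [ 0.84 -8.56]
-0.527 [ 1.26 -9.34]
-0.6 [  1.72 -10.08]
```

Request:
send_rows --pt "1 -0.12 -0.9 0 0" --pt "1 -0.27 -1.75 0 0" --pt "1 -0.35 -2.6 0 0" --pt "1 -0.37 -3.5 0 0" --pt "1 -0.32 -4.4 0 0" --pt "1 -0.2 -5.2 0 0"

```text
t: 17.7
eef_pos: [0.4339, 0.1418, 0.1035]
orientation: [0.001, 0.996, 0.086, -0.002]
ft_force: [-4.8, 0.2, 13.4]
finger_gap: 0.021
```

```bash
python3 - <<'E'
from h import *
arc(-.6,6,r=.12)
save('top','t17',(135,240,180,300),6)
save('scene','s17',(90,230,170,310),5)
E
```

```text
now -0.132 r 0.1222 F [-4.8  0.2 13.4] tang -0.36
-0.21 [ 0.38 -0.89]
-0.288 [ 0.61 -1.8 ]
-0.366 [ 0.9  -2.69]
-0.444 [ 1.27 -3.55]
-0.522 [ 1.7  -4.38]
-0.6 [ 2.2  -5.18]
```

View pics/s17.png

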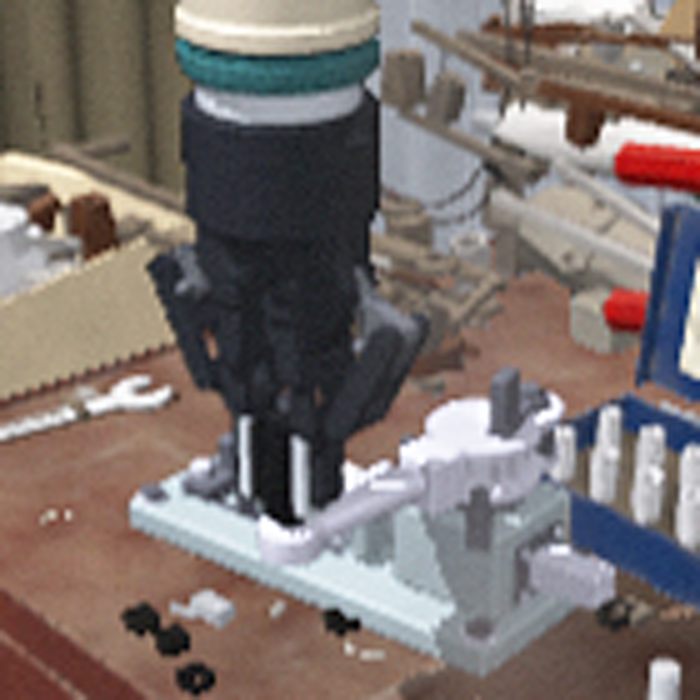

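View pics/t17.png

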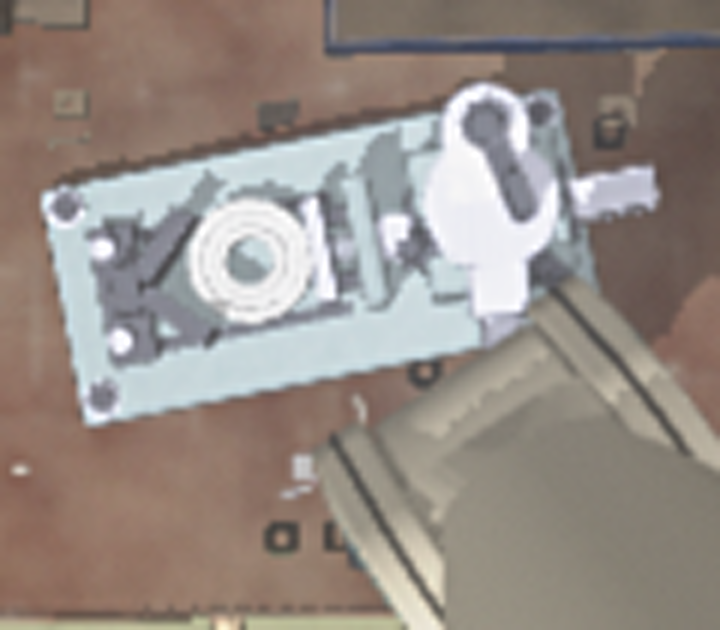

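Request:
send_rows --pt "1 0.3 -0.9 -0.2 0" --pt "1 0.5 -1.8 -0.3 0" --pt "1 0.8 -2.7 -0.3 0" --pt "1 1.2 -3.55 -0.3 0" --pt "1 1.65 -4.4 -0.3 0" --pt "1 2.2 -5.2 -0.3 0" --pt "1 2.2 -5.2 -0.3 0" --newtons 40

```text
t: 18.68
eef_pos: [0.445, 0.2, 0.104]
orientation: [0.0, 0.996, 0.087, -0.004]
ft_force: [-5.7, 6.5, -20.7]
finger_gap: 0.0216
```

```bash
python3 - <<'E'
from h import *
arc(.6,14,r=.12)
E
```

```text
now -0.62 r 0.123 F [ -5.7   6.5 -20.7] tang -3.39
-0.532 [-0.32  1.05]
-0.445 [-0.82  1.97]
-0.358 [-1.22  2.94]
-0.271 [-1.55  3.93]
-0.184 [-1.78  4.95]
-0.097 [-1.93  5.98]
-0.01 [-1.99  7.03]
0.077 [-1.95  8.07]
0.164 [-1.83  9.11]
0.252 [-1.61 10.13]
0.339 [-1.31 11.13]
0.426 [-0.92 12.1 ]
0.513 [-0.45 13.03]
0.6 [ 0.1  13.92]
```

Request:
send_rows --pt "1 -0.2 0.5 0.1 0" --pt "1 -0.4 1.05 0.2 0" --pt "1 -0.65 1.5 0.2 0" --pt "1 -0.9 2.0 0.2 0" --pt "1 -1.1 2.5 0.2 0" --pt "1 -1.3 3.0 0.2 0" --pt "1 -1.45 3.5 0.2 0"

```text
t: 19.55
eef_pos: [0.4348, 0.164, 0.1037]
orientation: [-0.001, 0.996, 0.088, -0.005]
ft_force: [-14.6, 7.4, -0.2]
finger_gap: 0.0212
```

```bash
python3 - <<'E'
from h import *
arc(.6,14,r=.1225)
save('top','t18',(135,240,180,300),6)
E
```

```text
now -0.314 r 0.1223 F [-14.6   7.4  -0.2] tang -5.25
-0.249 [-0.24  0.76]
-0.184 [-0.41  1.54]
-0.118 [-0.53  2.33]
-0.053 [-0.6   3.13]
0.012 [-0.62  3.93]
0.078 [-0.59  4.73]
0.143 [-0.5   5.52]
0.208 [-0.37  6.31]
0.274 [-0.18  7.09]
0.339 [0.06 7.85]
0.404 [0.35 8.6 ]
0.469 [0.69 9.32]
0.535 [ 1.07 10.03]
0.6 [ 1.5 10.7]
```

View pics/t18.png

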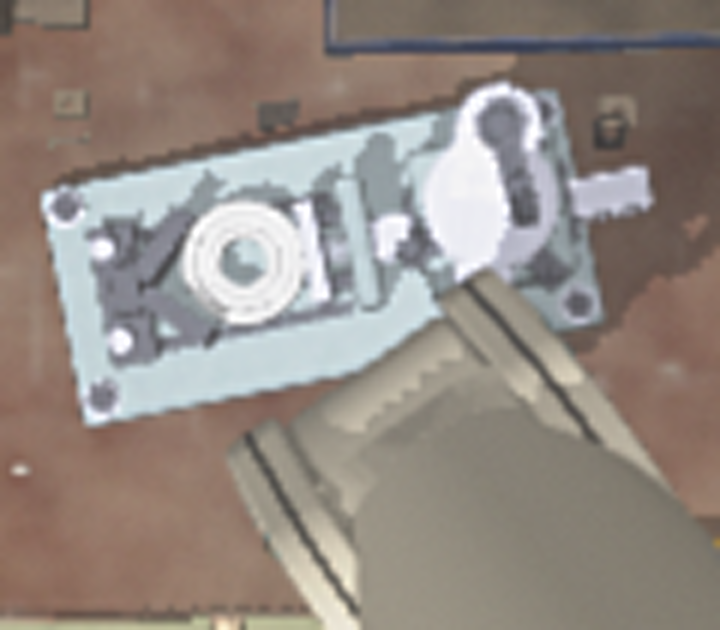

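Request:
send_rows --pt "1 -0.25 0.4 0 0" --pt "1 -0.4 0.8 0 0" --pt "1 -0.5 1.2 0 0" --pt "1 -0.6 1.6 0 0" --pt "1 -0.65 2.0 0 0" --pt "1 -0.7 2.4 0 0"

```text
t: 20.35
eef_pos: [0.4344, 0.1382, 0.1038]
orientation: [-0.0, 0.996, 0.087, -0.003]
ft_force: [-9.2, 4.6, -3.8]
finger_gap: 0.0211
```

```bash
python3 - <<'E'
from h import *
arc(.6,14,r=.1225)
save('top','t19',(135,240,180,300),6)
E
```

```text
now -0.102 r 0.1219 F [-9.2  4.6 -3.8] tang -5.3
-0.052 [-0.11  0.61]
-0.002 [-0.13  1.22]
0.048 [-0.11  1.83]
0.099 [-0.07  2.45]
0.149 [0.01 3.06]
0.199 [0.11 3.66]
0.249 [0.25 4.26]
0.299 [0.42 4.85]
0.349 [0.61 5.43]
0.399 [0.84 6.01]
0.45 [1.09 6.57]
0.5 [1.37 7.11]
0.55 [1.68 7.64]
0.6 [2.01 8.16]
```

View pics/t19.png

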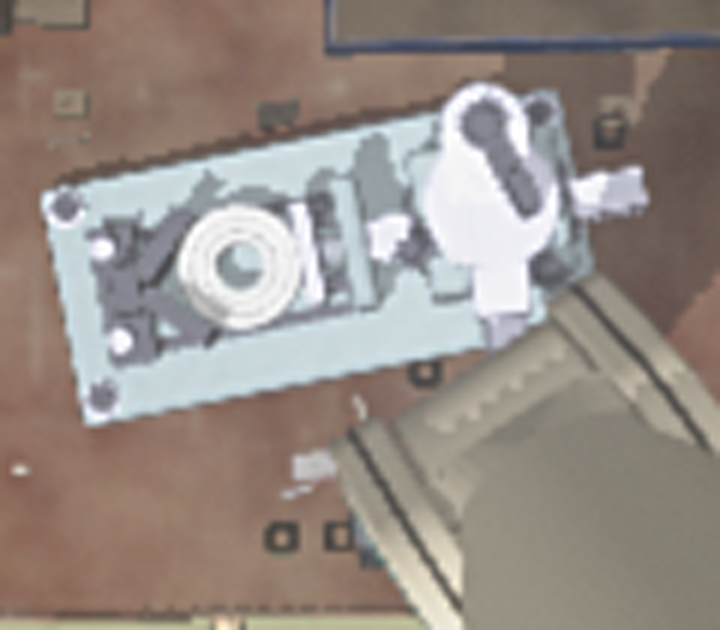

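Request:
send_rows --pt "1 -0.1 0.4 0 0" --pt "1 -0.15 0.8 0 0" --pt "1 -0.2 1.2 0 0" --pt "1 -0.2 1.6 0 0" --pt "1 -0.15 2.0 0 0"

```text
t: 21.02
eef_pos: [0.438, 0.1182, 0.1038]
orientation: [-0.0, 0.996, 0.087, -0.002]
ft_force: [-6.3, 4.7, -5.9]
finger_gap: 0.0217
```

```bash
python3 - <<'E'
from h import *
arc(.6,12,r=.1225)
save('top','t20',(135,240,180,300),6)
E
```

```text
now 0.065 r 0.1215 F [-6.3  4.7 -5.9] tang -6.09
0.11 [-0.06  0.55]
0.154 [0.02 1.09]
0.199 [0.11 1.63]
0.244 [0.23 2.16]
0.288 [0.37 2.69]
0.333 [0.54 3.21]
0.377 [0.73 3.72]
0.422 [0.94 4.22]
0.466 [1.18 4.72]
0.511 [1.43 5.2 ]
0.555 [1.71 5.67]
0.6 [2.01 6.12]
```

View pics/t20.png

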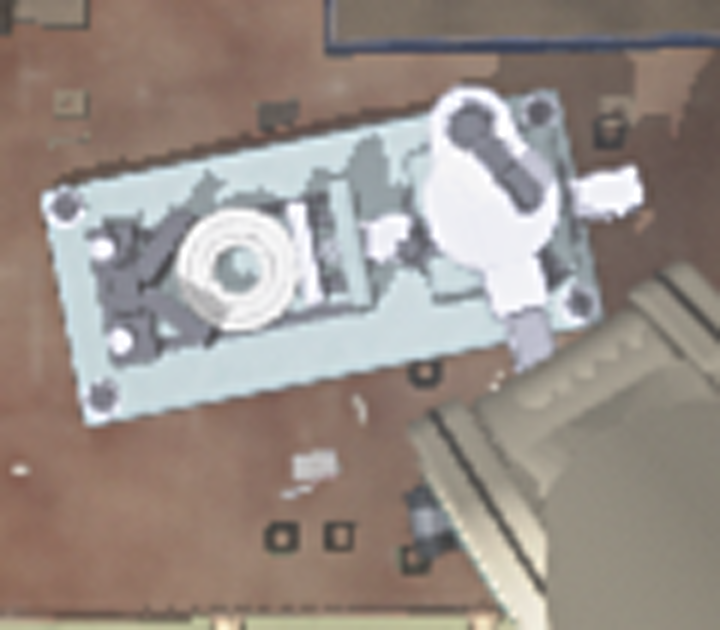

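```bash
cat > trk.py <<'E'
import cv2,numpy as np,sys
R=cv2.getRotationMatrix2D((360,260),-11.1,1)
def rec(n):
    g=cv2.imread(f'pics/{n}.png'); return cv2.warpAffine(g,R,(720,630))
def strip(names,y0=190,y1=330,x0=150,x1=680):
    out=[]
    for n in names:
        i=rec(n)[y0:y1,x0:x1]; cv2.putText(i,n,(5,15),0,.5,(0,0,255),1); out.append(i)
    cv2.imwrite('pics/'+sys.argv[1]+'.png',np.vstack(out))
def prof(n,y0,y1): return cv2.cvtColor(rec(n),cv2.COLOR_BGR2GRAY)[y0:y1].mean(0)
if __name__=='__main__': strip(sys.argv[2:])
E
python3 trk.py st1 t12 t18 t19 t20
```

```text
(no output)
```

View pics/st1.png

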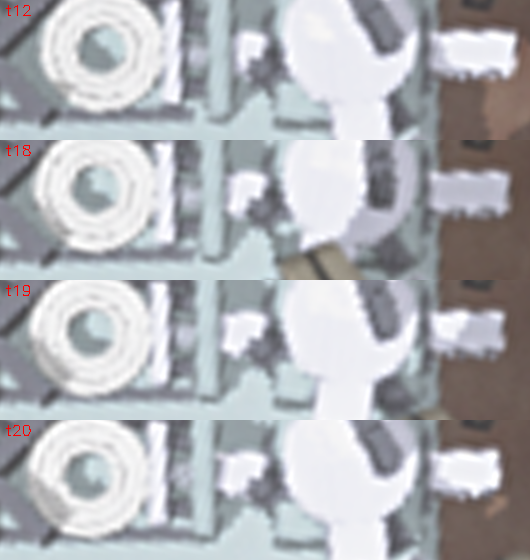

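Request:
send_rows --pt "1 -0.05 0.4 0 0" --pt "1 0 0.8 0 0" --pt "1 0.05 1.2 0 0" --pt "1 0.12 1.6 0 0" --pt "1 0.2 2.0 0 0"

```text
t: 21.7
eef_pos: [0.4448, 0.0993, 0.1038]
orientation: [-0.001, 0.996, 0.087, -0.0]
ft_force: [-3.9, 6.2, -11.0]
finger_gap: 0.021
```

```bash
python3 - <<'E'
from h import *
arc(.6,12,r=.1225)
save('top','t21',(135,240,180,300),6)
E
python3 trk.py st2 t12 t19 t20 t21
```

```text
now 0.231 r 0.121 F [ -3.9   6.2 -11. ] tang -7.28
0.261 [-0.06  0.4 ]
0.292 [0.05 0.76]
0.323 [0.16 1.12]
0.354 [0.29 1.48]
0.385 [0.42 1.83]
0.415 [0.57 2.18]
0.446 [0.73 2.52]
0.477 [0.9  2.86]
0.508 [1.07 3.19]
0.538 [1.26 3.52]
0.569 [1.46 3.84]
0.6 [1.67 4.15]
```

View pics/st2.png

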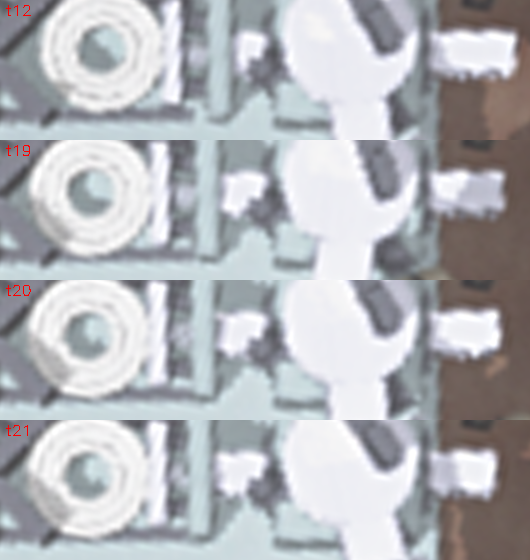

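Request:
send_rows --pt "1 -0.02 0.35 0.05 0" --pt "1 0.08 0.75 0.1 0" --pt "1 0.2 1.1 0.1 0" --pt "1 0.3 1.5 0.1 0"

```text
t: 22.25
eef_pos: [0.4477, 0.0934, 0.1036]
orientation: [-0.005, 0.996, 0.091, -0.001]
ft_force: [-17.0, 32.2, 3.9]
finger_gap: 0.0213
```

```bash
python3 - <<'E'
from h import *
arc(.6,9,r=.1225)
save('top','t22',(135,240,180,300),6)
E
python3 trk.py st3 t19 t20 t21 t22
```

```text
now 0.285 r 0.1208 F [-17.   32.2   3.9] tang -36.39
0.32 [-0.04  0.46]
0.355 [0.1  0.86]
0.39 [0.26 1.26]
0.425 [0.42 1.66]
0.46 [0.6  2.04]
0.495 [0.8  2.43]
0.53 [1.01 2.8 ]
0.565 [1.23 3.17]
0.6 [1.46 3.53]
```

View pics/st3.png

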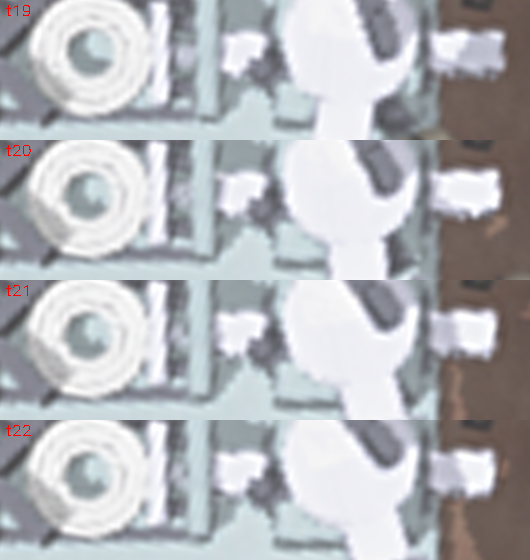

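Request:
send_rows --pt "1 -0.2 -0.8 0 0" --pt "1 -0.4 -1.2 0 0" --pt "1 -0.4 -1.2 0 0"

```text
t: 22.68
eef_pos: [0.4461, 0.0965, 0.1037]
orientation: [-0.001, 0.996, 0.087, 0.002]
ft_force: [-0.8, 5.4, -3.6]
finger_gap: 0.0214
```

```bash
python3 - <<'E'
from h import *
from trk import *
arc(-.32,8,r=.1215)
save('top','t23',(135,240,180,300),6)
ns=['t0x']if 0 else ['t1','t12','t18','t19','t20','t21','t22','t23']
for n in ns:
    g=cv2.cvtColor(rec(n),cv2.COLOR_BGR2GRAY).astype(float)
    def edge(y0,y1,x0,x1,sgn):
        p=g[y0:y1,x0:x1].mean(0);d=np.clip(sgn*np.gradient(p),0,None);k=d.argmax();s=slice(max(0,k-5),k+6)
        return x0+(np.arange(len(d))[s]*d[s]).sum()/d[s].sum()
    print(n,'padL',round(edge(210,230,290,345,1),2),'padR',round(edge(210,275,300,360,-1),2),'plateR',round(edge(200,225,345,405,-1),2),'plateL',round(edge(200,260,330,390,1),2),'tailR',round(edge(232,255,630,700,-1),2))
E
```

```text
now 0.256 r 0.1209 F [-0.8  5.4 -3.6] tang -5.21
0.184 [-0.25 -0.84]
0.112 [-0.38 -1.7 ]
0.04 [-0.44 -2.58]
-0.032 [-0.45 -3.45]
-0.104 [-0.39 -4.33]
-0.176 [-0.27 -5.19]
-0.248 [-0.08 -6.05]
-0.32 [ 0.16 -6.89]
t1 padL 331.02 padR 348.16 plateR 349.04 plateL 332.86 tailR 683.21
t12 padL 315.53 padR 329.78 plateR 378.47 plateL 386.65 tailR 664.18
t18 padL 308.76 padR 322.81 plateR 371.65 plateL 380.48 tailR 657.16
t19 padL 302.62 padR 317.91 plateR 366.57 plateL 374.88 tailR 652.67
t20 padL 341.33 padR 315.31 plateR 361.89 plateL 371.03 tailR 649.48
t21 padL 300.87 padR 315.03 plateR 358.46 plateL 368.36 tailR 644.96
t22 padL 300.83 padR 314.97 plateR 357.38 plateL 367.42 tailR 644.0
t23 padL 300.83 padR 314.97 plateR 357.37 plateL 367.45 tailR 644.19
```

Request:
send_rows --pt "1 -0.25 -0.85 0 0" --pt "1 -0.38 -1.7 0 0" --pt "1 -0.44 -2.6 0 0" --pt "1 -0.45 -3.45 0 0" --pt "1 -0.39 -4.3 0 0" --pt "1 -0.27 -5.2 0 0" --pt "1 -0.08 -6.05 0 0" --pt "1 0.16 -6.9 0 0" --pt "1 0.16 -6.9 0 0"

```text
t: 23.85
eef_pos: [0.4344, 0.1638, 0.1035]
orientation: [-0.0, 0.996, 0.087, 0.0]
ft_force: [1.3, 0.3, 6.2]
finger_gap: 0.0215
```

```bash
cat > meas.py <<'E'
from h import *
from trk import *
import sys
n=sys.argv[1]
arc(float(sys.argv[2]),int(sys.argv[3]),r=.1215)
save('top',n,(135,240,180,300),6)
g=cv2.cvtColor(rec(n),cv2.COLOR_BGR2GRAY).astype(float)
def edge(y0,y1,x0,x1,sgn):
    p=g[y0:y1,x0:x1].mean(0);d=np.clip(sgn*np.gradient(p),0,None);k=d.argmax();s=slice(max(0,k-5),k+6)
    return x0+(np.arange(len(d))[s]*d[s]).sum()/d[s].sum()
a=edge(210,275,300,340,-1);b=edge(200,225,340,405,-1)
print('padR',a,'plateR',b,'c mm',(48.75-b+a)/2.375)
E
python3 meas.py t24 .075 9
```

```text
now -0.312 r 0.1228 F [1.3 0.3 6.2] tang -0.44
-0.269 [-0.03  0.54]
-0.226 [-0.16  1.04]
-0.183 [-0.26  1.56]
-0.14 [-0.35  2.07]
-0.097 [-0.41  2.59]
-0.054 [-0.45  3.11]
-0.011 [-0.46  3.63]
0.032 [-0.46  4.15]
0.075 [-0.43  4.68]
padR 314.92790868025884 plateR 357.37161629434956 c mm 2.655281004593378
```

Jaw held. Forward to about -0.06 first, then check.

Request:
send_rows --pt "1 -0.03 0.5 0 0" --pt "1 -0.16 1.0 0 0" --pt "1 -0.26 1.5 0 0" --pt "1 -0.35 2.0 0 0" --pt "1 -0.41 2.5 0 0" --pt "1 -0.45 3.0 0 0" --pt "1 -0.45 3.0 0 0"

```text
t: 24.78
eef_pos: [0.4347, 0.1343, 0.1036]
orientation: [-0.001, 0.996, 0.087, 0.0]
ft_force: [-0.1, 5.3, 5.8]
finger_gap: 0.021
```

```bash
python3 meas.py t25 .075 4
```

```text
now -0.07 r 0.122 F [-0.1  5.3  5.8] tang -5.27
-0.034 [0.03 0.44]
0.002 [0.02 0.89]
0.039 [0.03 1.33]
0.075 [0.05 1.77]
padR 314.8144578313253 plateR 355.2056672760512 c mm 3.5194907601154037
```

Request:
send_rows --pt "1 0 0.4 0 0" --pt "1 0 0.8 0 0" --pt "1 0 1.2 0 0" --pt "1 0.02 1.5 0 0" --pt "1 0.04 1.7 0 0" --pt "1 0.04 1.7 0 0"

```text
t: 25.58
eef_pos: [0.4379, 0.1181, 0.1036]
orientation: [-0.001, 0.996, 0.087, 0.0]
ft_force: [-1.3, 5.7, 6.5]
finger_gap: 0.0213
```

```bash
python3 meas.py t26 .1 2; python3 trk.py st4 t12 t19 t22 t26
```

```text
now 0.066 r 0.1216 F [-1.3  5.7  6.5] tang -5.84
0.083 [0.03 0.21]
0.1 [0.04 0.41]
padR 314.89239940387483 plateR 353.14852634021815 c mm 4.418472868908076
```

View pics/st4.png

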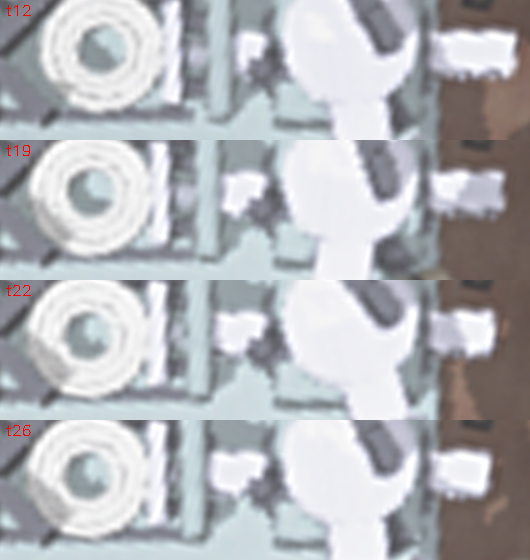

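Request:
send_rows --pt "1 0.02 0.25 0 0" --pt "1 0.02 0.3 0 0" --pt "1 0.0 0.1 0 0" --pt "1 0.0 0.0 0 0" --pt "-0.2 0 0 0 0" --pt "-0.2 0 0 0 0" --pt "-0.2 0 0 0 0" --pt "-0.2 0 0 -3 0" --pt "-0.2 0 0 -8 0" --pt "-0.2 0 0 -13 0" --pt "-0.2 0 4 -14 0" --pt "-0.2 0 10 -14 0" --pt "-0.2 0 16 -14 0" --pt "-0.2 0 22 -14 0" --pt "-0.2 0 28 -14 0" --pt "-0.2 0 28 -14 0"

```text
t: 27.62
eef_pos: [0.4856, -0.1669, 0.2429]
orientation: [0.001, 0.997, 0.081, -0.001]
ft_force: [-0.0, 0.2, -0.5]
finger_gap: 0.0512
```

```bash
python3 meas.py t27 .1 1; python3 - <<'E'
from h import *
save('scene','s27',None,1.5); save('top','t27f',None,1.5)
for q in['yellow_screwdriver','big_bolt','small_bolt']:
    a=models.tip_of('scene',q);b=models.tip_of('top',q);print(q,a[:1],b[:1])
E
```

```text
now 1.176 r 0.3217 F [-0.   0.2 -0.5] tang -0.09
0.1 [ -0.06 -28.48]
padR 314.76676937662955 plateR 352.26984126984127 c mm 4.735548676542438
yellow_screwdriver [{'centre': [268.1, 269.5], 'score': 0.67}] [{'centre': [222.1, 321.3], 'score': 0.78}]
big_bolt [{'centre': [250.0, 298.6], 'score': 0.48}] [{'centre': [188.2, 324.1], 'score': 0.38}]
small_bolt [{'centre': [252.2, 278.5], 'score': 0.41}] [{'centre': [203.6, 313.9], 'score': 0.44}]
```

View pics/s27.png

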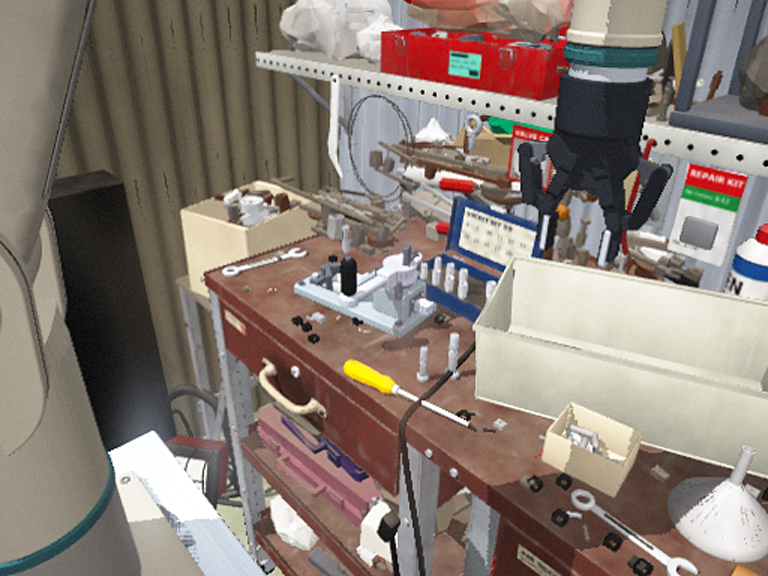

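View pics/t27.png

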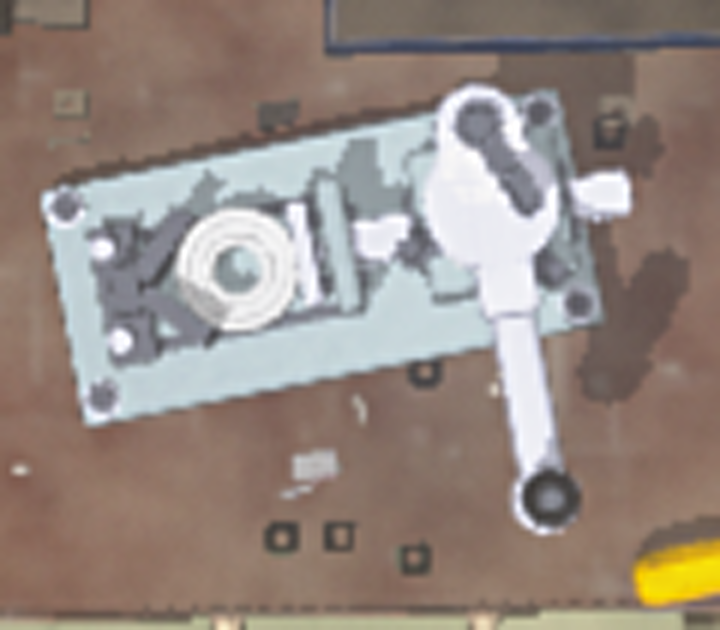

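```bash
python3 -c "
from h import *
print(order.job_done())"
```

```text
the job is handed in; nothing more can be done
None
```

The bearing is clamped in the V block with the spring pad pushed in about half way. I handed the job in at about 28 s.

**What I did:** I flipped the thumb tab across with the shut fingers. I then gripped the knob and worked the handle: three drive strokes with click-back swings between them.

**Last checks:**
- **Pad:** the top view gave 4.7 mm of push-in, and the handle angle put it slightly higher, about 5 mm. It was never near solid.
- **Bearing:** it sits in the V and stopped moving while the pad compressed.
- **Jaw:** the measurement held after I let go of the knob and moved the arm clear.
- **Tab:** it stands on the tighten side.
- **Screwdriver and bolts:** they look unmoved in the pictures. The detector's pixel positions shifted by about 2, which I took as its own noise.

**What went wrong:**
- **Lost grip:** on the first stroke the 25 N grip slipped off the knob, and I regripped at 80 N, later 40 N.
- **Handle stop:** the handle stopped hard about 0.37 rad earlier than I expected from the clamp's angle. I take this as its end stop, so my zero for the swing was probably off. I pushed against it three times, with a peak of about 36 N at the knob.
- **Final handle position:** the handle swung slightly back as I let go, but the jaw did not move.

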